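Make up a grinding arbor with two wheels, a spacer and the clamping flange

TASK

Make up the grinding arbor that stands in the clamp block, for two slots set wide apart: slide on one wheel, then the thick spacer, then the other wheel and last the clamping flange, each fully home on the one below, with the D-bores of the spacer and the flange turned to match the flat on the shaft. Let go of everything, and leave the thin spacer and the three steel samples where they lie.

Things in the scene. Friction and masses are not known exactly. Their poses are not given: they have to be found in the camera images.
- arbor: Fixed arbor, upright in a split clamp block 24 mm high (x -52 to 33, y +-30 mm; slit at the -x end). Origin: shaft axis at bench level. Seat (44 mm dia back flange) at z 34 mm. Shaft 16 mm dia, flat 5 mm from axis on the -x side, to z 65; taper to 69; 8 mm thread to 80. Bores clear it by 1 mm; D-bores pass only with -x sides matched within 8 deg. Undersides end at z 34, 41, 53, 60.
- wheel_1: Grinding wheel: disc 56 mm dia, 7 mm thick, bright metal core with a shallow groove, dull grey-brown abrasive rim, round through-bore 18 mm dia; both faces alike, 60 g. The two wheels are identical: either may go first. Origin: centre of the underside, z up; starts flat on the bench, right way up.
- wheel_2: Grinding wheel: disc 56 mm dia, 7 mm thick, bright metal core with a shallow groove, dull grey-brown abrasive rim, round through-bore 18 mm dia; both faces alike, 60 g. The two wheels are identical: either may go first. Origin: centre of the underside, z up; starts flat on the bench, right way up.
- spacer_thick: Thick spacer: plain steel ring 34 mm in outer diameter, 12 mm thick, 65 g; through-bore 18 mm dia with one flat 6 mm from the axis on its -x side (D-bore); dark 4 mm dimple on top on that side. Origin: centre of the underside, z up; starts flat on the bench, right way up.
- spacer_thin: Thin spacer, not to be used: steel ring 34 mm in outer diameter like the thick one, but only 4 mm thick; through-bore 18 mm dia with one flat 6 mm from the axis on its -x side (D-bore); dark 4 mm dimple on top on that side. Origin: centre of the underside, z up; starts flat on the bench, right way up.
- flange: Clamping flange: steel disc 44 mm in diameter with a 7 mm high rim; the top slopes up to a flat face 28 mm in diameter, 10 mm above the underside, 90 g; through-bore 18 mm dia with one flat 6 mm from the axis on its -x side (D-bore); dark 4 mm dimple on top on that side. Origin: centre of the underside, z up; starts flat on the bench, right way up.
- flat_coupon_0: Bystander: dark flat steel sample with a paper tag, 24 x 70 x 10 mm, long along its y. Origin at the centre of its underside.
- flat_coupon_1: Bystander: pale flat steel sample with a paper tag, 20 x 55 x 12 mm, long along its y. Origin at the centre of its underside. It lies beside a fixed polisher 0.3 m high, which stands behind the work (front face and knobs at x = 0.65 m, y = -0.08 to -0.40 m); a fixed tool case with its lid up stands left of y = 0.16 m.
- rebar_coupon: Bystander: ribbed steel bar sample, 18 x 85 x 17 mm, long along its y. Origin at the centre of its underside.
Not all that is in view belongs to the job. Leave any brown look-alike of the spacer_thick alone.

How it is judged:
At the end, for the whole second after the job is handed in: On the arbor, from the seat up: one wheel, the thick spacer, the other wheel, the flange; each within 2 mm of its height when resting on the one below, within 3 mm of the shaft's axis, level within 3 degrees and at rest; spacer and flange within 20 degrees of the arbor's own direction (z of spacer_thick in the frame of arbor between 0.039 and 0.043 m and horizontal distance between each of spacer_thick, flange and arbor below 0.003 m and angle between each of spacer_thick, flange's own z axis and vertical below 0.06 rad and angle between the x axis of each of spacer_thick, flange and the x axis of arbor, either way round below 0.35 rad and z of flange in the frame of arbor between 0.058 and 0.062 m and ((z of wheel_1 in the frame of arbor between 0.032 and 0.036 m and horizontal distance between each of wheel_1, wheel_2 and arbor below 0.003 m and angle between each of wheel_1, wheel_2's own z axis and vertical below 0.06 rad and z of wheel_2 in the frame of arbor between 0.051 and 0.055 m) or (z of wheel_2 in the frame of arbor between 0.032 and 0.036 m and horizontal distance between each of wheel_2, wheel_1 and arbor below 0.003 m and angle between each of wheel_2, wheel_1's own z axis and vertical below 0.06 rad and z of wheel_1 in the frame of arbor between 0.051 and 0.055 m)) and linear speed of each of wheel_1, wheel_2, spacer_thick, flange below 0.01 m/s and angular speed of each of wheel_1, wheel_2, spacer_thick, flange below 0.1 rad/s); the robot touches nothing.
It fails at once if the thin spacer is pushed or carried more than 15 mm from where it lay (distance of spacer_thin from where it was at the start of the episode above 0.015 m).
It fails at once if the dark steel sample is pushed or carried more than 15 mm from where it lay (distance of flat_coupon_0 from where it was at the start of the episode above 0.015 m).
It fails at once if the pale steel sample is pushed or carried more than 15 mm from where it lay (distance of flat_coupon_1 from where it was at the start of the episode above 0.015 m).
It fails at once if the ribbed bar sample is pushed or carried more than 15 mm from where it lay (distance of rebar_coupon from where it was at the start of the episode above 0.015 m).
It also fails if it takes over 96 s, if anything falls off the work surface, if the arm or the gripper's body presses on something with over 40 N, if the wrist force passes 120 N, or if a joint passes its speed limit or range.

ROBOT

A 6-joint arm with a two-finger parallel gripper is mounted at the origin on a cart in front of the work surface, level with it; the furniture and walls round the work are solid. World frame = base frame: x ahead of the robot, y to its left, z up, the work surface at z = 0. Lengths are in m, angles in rad, forces in N, time in s.
With the tool pointing down it reaches from about 0.35 to 0.925 m from the base axis. Payload 6.4 kg.
Tool frame: the origin (TCP) lies at the centre of the arm's flange, where the gripper is bolted on; the fingertips stand manip.finger_overhang ahead of it and the grasp point (between the pads) lies 180 mm ahead of it (manip.finger_overhang is the distance from the TCP to the fingertips, in m); z points along the fingers, y is the direction in which the jaws open and shut (so a half turn about z gives the same grasp; the last joint's range is limited). The gripper opens to 94 mm and grips with 3 to 60 N. Pads are 16 mm wide; open, the fingers measure 119 mm over their backs; the gripper's body (75 mm by 177 mm) begins 78 mm behind the grasp point.
Start: joints at [-1.364, 0.245, 1.558, -0, 1.339, -0.174], TCP at [0.242, -0.603, 0.405] pointing down, gripper open.
Joint ranges: [-3.13, 3.13], [-1.02, 2.26], [0.13, 2.54], [-0.95, 4.09], [0.21, 2.88], [-2.74, 2.74]. Speed limits (rad/s): [2.57, 2.57, 3.14, 3.14, 3.14, 3.14].

INTERFACE

Orientations are given as [roll, pitch, yaw] about the fixed x, y, z axes, in that order (R = Rz(yaw) Ry(pitch) Rx(roll)).
In Python, from cell import manip gives the robot as it stands.
- The arm moves only by the tool drive_tool, never from a script. Its argument "motion" is text: rows parted by semicolons, each of 5 numbers parted by spaces: the finger opening in cm, from 0 to 9.4, then the shift along the tool's x, y, z in cm, then the turn about the tool's z in rad. A call has 1 to 5 rows; each row is the pose to reach, as a shift and turn from the pose commanded when the call began, along the tool's axes at that moment; what a row does not reach only later rows make up. A row lasts 1/10 s, in which the tool goes at most 50 mm and 8.59 degrees, less where a joint would pass 70% of its speed; a pose out of reach is approached as far as the arm can. A call with a gripper value outside its range is refused whole. The fingers move at their own pace and stop on an object; the grip force is fixed at half the most. Time passes only in rows, so rows that repeat a pose let the fingers close. It gives the time, the measured TCP pose, the force and the opening at its end, in the units of the state.
- manip.state(): the state, without advancing time (a new reading comes with each control period).
- manip.read_camera(name): name is "side" or "top" or "wrist"; returns a dict with "img" (480x640x3 uint8, blue, green, red), "intrinsics" (3x3 intrinsics, pixels), "distortion" ([k1, k2, p1, p2, k3] as OpenCV has them; the pictures are not rectified), "rvec" (rotation vector, rad) and "tvec" (3), from world to camera coordinates, as OpenCV has them. Camera axes: x right, y down, z forward; pixel columns grow to the right and rows downward; lengths in m; the calibration is good to about 2 mm. A picture is of the moment at which its call begins. There is no depth.
- manip.job_done(): hands the job in, once; it reports no verdict.
The state is a dict: "t": time; "joint_positions": joint angles; "joint_vel": joint speeds; "tau": joint torques, N m; "ee_pos": TCP position; "orientation": TCP orientation; "force": force on the tool from outside, world axes, zero at the start; "moment": the same for the moment, N m; "opening": opening from 0.0 (shut) to 1.0 (fully open).
Only numpy, scipy, OpenCV 4.12 (cv2) and the standard library are available. Lean on these libraries where they do the work, as an engineer would, in place of code of your own. Each camera call takes 0.05 s, during which the arm holds its last target.

## Working session

There is one attempt and no reset: what is moved stays moved. The work goes in short steps, Python scripts to look and compute and a tool call to move; the robot and the scene stay as the last step left them, time stands still between calls to the robot, and variables do not carry over. Pictures are saved under pics/ and viewed, and the job is handed in when it is done.

Besides the shell and the picture viewer there is one more tool, called after "Request:" in YAML: its name, and indented under it one key for each argument. drive_tool: Moves the arm, as the interface text tells. Its arguments: {"type":"object","properties":{"motion":{"type":"string"}},"required":["motion"]}

```bash
mkdir -p pics; ls
python3 - <<'E'
from cell import manip
import cv2
print(manip.state(), manip.finger_overhang)
for n in ("side","top","wrist"):
    d=manip.read_camera(n); cv2.imwrite(f"pics/{n}0.png",d["img"])
    print(n,d["intrinsics"],d["distortion"],d["rvec"],d["tvec"])
E
```

```text
pics
{'t': 0.0, 'joint_positions': array([-1.36410572e+00,  2.45769436e-01,  1.55897860e+00,  7.75599930e-06,
        1.33869152e+00, -1.74073531e-01]), 'joint_vel': array([ 1.99820882e-03, -6.49204923e-04,  1.09627789e-03, -5.81376163e-05,
       -1.19582416e-03, -8.98459208e-04]), 'tau': array([ 8.35278097e-04, -4.15834665e+01, -3.14601552e+01,  6.85220025e-02,
        3.32256511e-02, -1.35135310e-04]), 'ee_pos': array([ 0.24153524, -0.60321804,  0.40359261]), 'orientation': array([-3.13977497e+00, -3.27305732e-04,  3.80762051e-01]), 'force': array([ 0.2609944 , -0.80728743,  0.25850036]), 'moment': array([-0.04042075,  0.01042436,  0.03857799]), 'opening': 0.9969860877249721} 0.1992
side [[463.28275639   0.         322.33296077]
 [  0.         463.28275639 236.66823401]
 [  0.           0.           1.        ]] [0.02751713 0.         0.         0.         0.        ] [ 2.23979319 -0.06556139  0.01358504] [-0.5825792  -0.04063041  1.05539126]
top [[442.81174888   0.         315.91690879]
 [  0.         442.81174888 245.34848371]
 [  0.           0.           1.        ]] [0.0127508 0.        0.        0.        0.       ] [ 2.13842645 -2.15947617  0.09156751] [-0.12853621  0.55938382  0.81921782]
wrist [[364.63943083   0.         324.13952883]
 [  0.         364.63943083 237.33562624]
 [  0.           0.           1.        ]] [-0.04951198  0.          0.          0.          0.        ] [-2.39903596  1.62398496  0.23577155] [-0.64932575 -0.02891441  0.39266694]
```

View pics/top0.png

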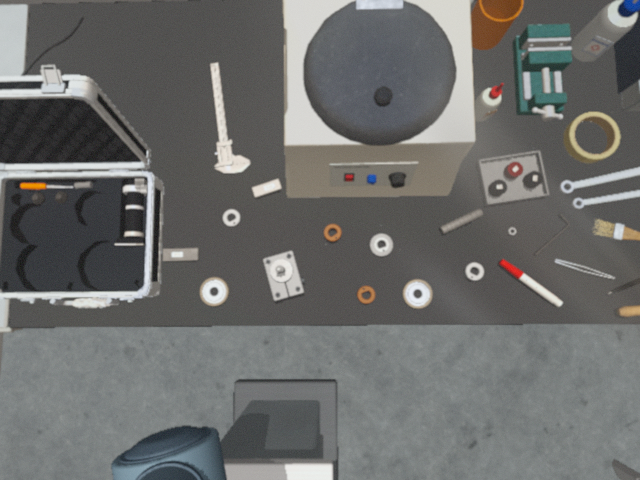

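View pics/side0.png

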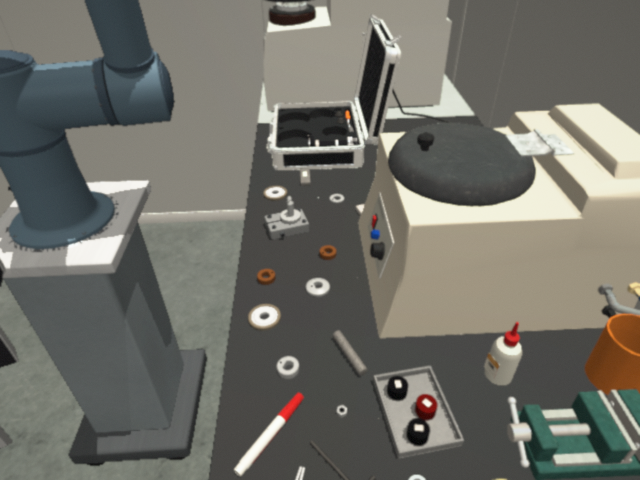

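View pics/wrist0.png

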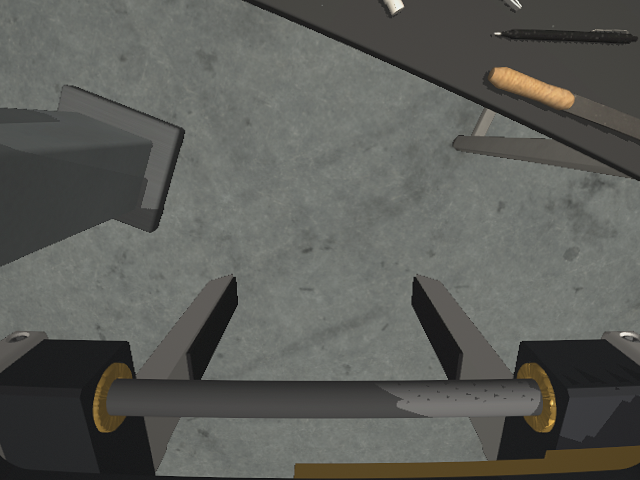

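Top picture: the wheels are at (214,291) and (417,293) and the flange at (381,244). There are steel rings at (231,217) and (475,271), brown look-alikes at (332,233) and (366,294), and the arbor at (283,271). I'll enlarge these to tell the thick spacer from the thin one.

```bash
cat > h.py <<'E'
import numpy as np, cv2
from scipy.optimize import least_squares
class Cam:
    def __init__(s,d):
        s.K=np.array(d["intrinsics"]);s.D=np.array(d["distortion"],float).ravel();s.r=np.array(d["rvec"],float).reshape(3);s.t=np.array(d["tvec"],float).reshape(3);s.R=cv2.Rodrigues(s.r)[0];s.img=d["img"]
    def proj(s,P): return cv2.projectPoints(np.asarray(P,float).reshape(-1,1,3),s.r,s.t,s.K,s.D)[0].reshape(-1,2)
    def w(s,px,z):
        u=cv2.undistortPoints(np.asarray(px,float).reshape(-1,1,2),s.K,s.D).reshape(-1,2)
        v=np.c_[u,np.ones(len(u))]@s.R; o=-s.R.T@s.t
        return o+v*((z-o[2])/v[:,2])[:,None]
def crop(img,cx,cy,w,h,k,fn):
    x0=int(cx-w/2);y0=int(cy-h/2);x0=max(x0,0);y0=max(y0,0)
    cv2.imwrite(fn,cv2.resize(img[y0:y0+h,x0:x0+w],None,fx=k,fy=k,interpolation=cv2.INTER_CUBIC)); return x0,y0
E
python3 - <<'E'
import cv2,numpy as np
t=cv2.imread("pics/top0.png");s=cv2.imread("pics/side0.png")
def c(i,x,y,a=20): return cv2.resize(i[y-a:y+a,x-a:x+a],(260,260),interpolation=cv2.INTER_CUBIC)
r1=np.hstack([c(t,231,217),c(t,475,271),c(t,381,244)])
r2=np.hstack([c(s,337,198),c(s,288,366),c(s,318,287)])
cv2.imwrite("pics/rings.png",np.vstack([r1,r2]))
r1=np.hstack([c(t,214,291),c(t,417,293),c(t,283,275,26)])
r2=np.hstack([c(s,275,192),c(s,264,316),c(s,289,218,28)])
cv2.imwrite("pics/wheels.png",np.vstack([r1,r2]))
E
```

```text
(no output)
```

View pics/rings.png

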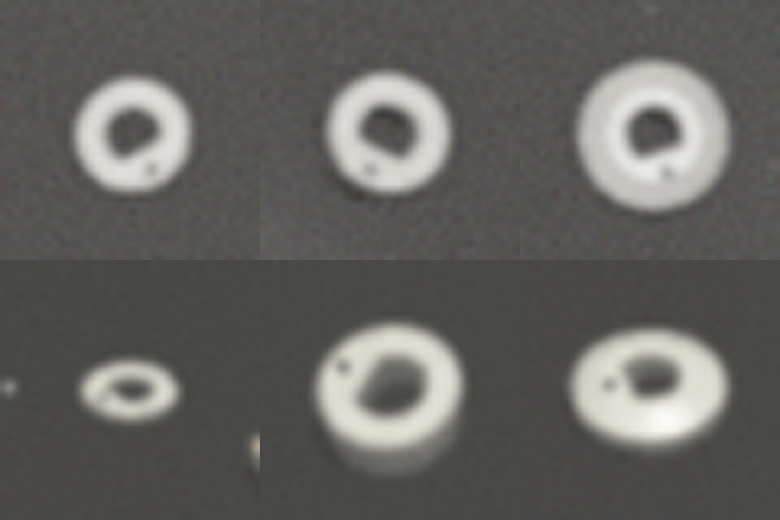

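View pics/wheels.png

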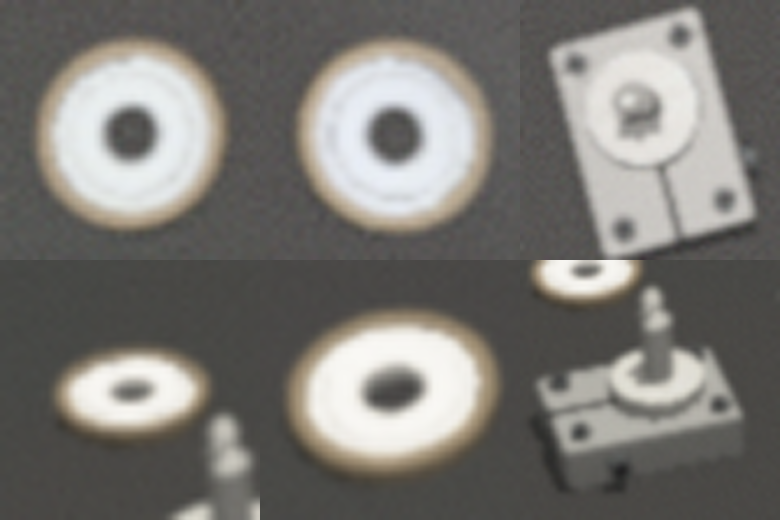

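The thick spacer is the ring at top (475,271), side (288,366): its tall outer wall shows in the side view. The ring at top (231,217), side (337,198) is nearly flat, so that's the thin one and it stays put. Next I'll locate everything coarsely.

Run:
```python
from cell import manip
from h import *
c=Cam(manip.read_camera("top")); s=Cam(manip.read_camera("side"))
print("top cam at",-c.R.T@c.t,"side",-s.R.T@s.t)
g=cv2.cvtColor(c.img,cv2.COLOR_BGR2GRAY)
th=(c.img.max(axis=2)>105).astype(np.uint8)
for n,(x,y),z in [("wA",(214,291),.007),("wB",(417,293),.007),("thick",(475,271),.012),("flange",(381,244),.007),("thin",(231,217),.004),("brown1",(332,233),.01),("brown2",(366,294),.01)]:
    b=th[y-20:y+20,x-20:x+20]
    cs,_=cv2.findContours(b,cv2.RETR_EXTERNAL,cv2.CHAIN_APPROX_NONE)
    k=max(cs,key=cv2.contourArea); (ex,ey),ax,an=cv2.fitEllipse(k)
    p=c.w([[ex+x-20,ey+y-20]],z)[0]; print(n,(ex+x-20,ey+y-20),ax,p.round(4), "side px",s.proj([p])[0].round(1))
# block corners at z=.024 from crop 52px/260 -> /5 , origin (257,249)
q=np.array([[553,50-0],[697,8],[755,215],[607,258]],float)-[520,0]; q=q/5+[257,249]
W=c.w(q,.024); print(W.round(4)); 
# model fit
m=np.array([[33,30],[33,-30],[-52,-30],[-52,30]])/1000.
f=lambda p: np.ravel(W[:,:2]-(m@np.array([[np.cos(p[2]),np.sin(p[2])],[-np.sin(p[2]),np.cos(p[2])]])+p[:2]))
r=least_squares(f,[.6,.05,0.2]);print("arbor",r.x,np.degrees(r.x[2]),np.abs(r.fun).max())
for nm,px in [("coup0",(180,254)),("pale",(267,187)),("rebar",(461,221))]: print(nm,c.w([px],.012).round(3))
```

```text
top cam at [ 0.46134003 -0.15805484  0.87334626] side [ 0.54543247 -0.88212792  0.61583588]
wA (213.58202743530273, 291.0615882873535) (28.653339385986328, 29.527650833129883) [0.4729 0.0679 0.007 ] side px [275.1 191.8]
wB (417.3165702819824, 293.28796195983887) (29.48651885986328, 30.256772994995117) [ 0.4653 -0.3285  0.007 ] side px [264.5 315.6]
thick (474.3569278717041, 270.977258682251) (18.26683235168457, 19.265695571899414) [ 0.5071 -0.4378  0.012 ] side px [287.9 365.1]
flange (381.08824157714844, 244.27334022521973) (22.885522842407227, 23.749723434448242) [ 0.5614 -0.2613  0.007 ] side px [317.8 285.9]
thin (231.03690338134766, 217.17033576965332) (17.804092407226562, 18.392486572265625) [0.6198 0.0362 0.004 ] side px [336.8 197.7]
brown1 (332.2166633605957, 231.84325981140137) (17.3314151763916, 17.870994567871094) [ 0.5868 -0.1657  0.01  ] side px [328.2 251.1]
brown2 (365.8821563720703, 294.18896675109863) (17.91507339477539, 18.337963104248047) [ 0.4643 -0.2292  0.01  ] side px [266.2 275.3]
[[ 0.5334 -0.0326  0.024 ]
 [ 0.5491 -0.0883  0.024 ]
 [ 0.4694 -0.1103  0.024 ]
 [ 0.4535 -0.0537  0.024 ]]
arbor [ 0.51052201 -0.06871868  0.26726478] 15.313143957585577 0.0014918365809603734
coup0 [[0.546 0.134 0.012]]
pale [[ 0.678 -0.037  0.012]]
rebar [[ 0.605 -0.417  0.012]]
```

```bash
cat >> h.py <<'E'
from cell import manip
from scipy.spatial.transform import Rotation as Ro
def pose():
    s=manip.state(); return s["ee_pos"],Ro.from_euler("xyz",s["orientation"]),s
def go(x,y,z,yaw=None):
    "TCP xyz target, yaw -> print tool-frame shift (cm) and turn"
    p,R,s=pose(); d=R.inv().apply(np.array([x,y,z])-p)*100
    cy=s["orientation"][2]; t=0 if yaw is None else -((yaw-cy+np.pi)%(2*np.pi)-np.pi)
    print("t %.2f tcp"%s["t"],p.round(4),"yaw %.4f"%cy,"open %.3f"%s["opening"],"F",s["force"].round(1),"-> shift cm",d.round(2),"turn %.3f"%t)
def tool_cam(c):
    p,R,s=pose(); T=R.as_matrix().T
    o=-c.R.T@c.t
    return T@(o-p), T@c.R.T   # cam origin in tool; columns = cam axes in tool
E
python3 - <<'E'
from h import *
c=Cam(manip.read_camera("wrist"))
o,A=tool_cam(c); print(o.round(4));print(A.round(3))
p,R,s=pose()
for zz in (.18,.1992,.35):
  print(zz,c.proj(p+R.apply([[0,0,zz],[0,.047,zz],[0,-.047,zz],[.03,0,zz],[-.03,0,zz]])).round(0).tolist())
go(.4653,-.3285,.34,0)
E
```

```text
[0.0825 0.0003 0.0202]
[[-0.    -0.959 -0.282]
 [ 1.    -0.    -0.001]
 [ 0.001 -0.282  0.959]]
0.18 [[324.0, 308.0], [420.0, 307.0], [227.0, 307.0], [324.0, 249.0], [324.0, 361.0]]
0.1992 [[324.0, 291.0], [411.0, 291.0], [236.0, 291.0], [324.0, 237.0], [324.0, 340.0]]
0.35 [[324.0, 223.0], [374.0, 223.0], [274.0, 223.0], [324.0, 191.0], [324.0, 253.0]]
t 0.30 tcp [ 0.2416 -0.6034  0.4043] yaw 0.3808 open 0.999 F [-0.3  0.  -0. ] -> shift cm [ 30.99 -17.2    6.45] turn 0.381
```

Request:
drive_tool:
  motion: "9.4 31 -17.2 4 0.38;9.4 31 -17.2 4 0.38;9.4 31 -17.2 4 0.38;9.4 31 -17.2 4 0.38;9.4 31 -17.2 4 0.38"

```text
t: 0.8
ee_pos: [0.3993, -0.4091, 0.3765]
orientation: [3.141, -0.0, 0.0]
force: [0.4, -0.5, 0.8]
opening: 0.998
```

```bash
python3 -c "
from h import *
go(.4653,-.3285,.34,0)"
```

```text
t 0.80 tcp [ 0.3993 -0.4091  0.3765] yaw 0.0003 open 0.998 F [ 0.4 -0.5  0.8] -> shift cm [ 6.6  -8.06  3.65] turn 0.000
```

Request:
drive_tool:
  motion: "9.4 5 -6 3 0;9.4 5 -6 3 0;9.4 5 -6 3 0;9.4 5 -6 3 0"

```text
t: 1.2
ee_pos: [0.4486, -0.3506, 0.3466]
orientation: [3.141, 0.0, 0.002]
force: [0.2, 0.4, -0.7]
opening: 0.999
```

```bash
python3 -c "
from h import *
go(.4653,-.3285,.34,0)
c=Cam(manip.read_camera('wrist'));cv2.imwrite('pics/w1.png',c.img)
print(c.proj([.4653,-.3285,.007]))"
```

```text
t 1.20 tcp [ 0.4486 -0.3506  0.3466] yaw 0.0022 open 0.999 F [ 0.2  0.4 -0.7] -> shift cm [ 1.68 -2.2   0.66] turn 0.002
[[299.20527583 207.03570088]]
```

View pics/w1.png

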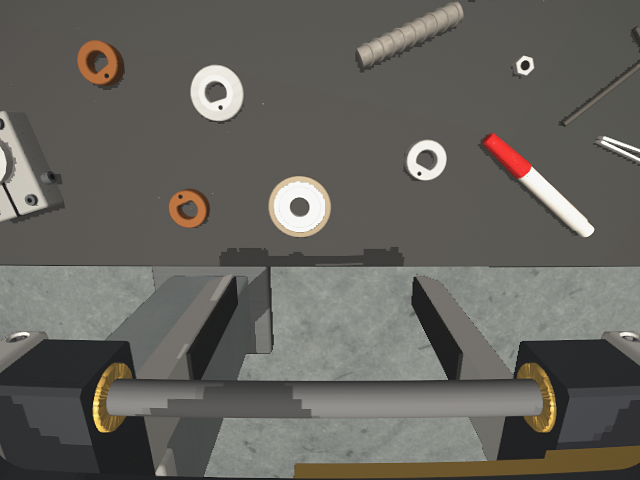

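The wrist view shows wheel B at (300,207), flange at (217,93), thick ring at (427,160), and the two brown rings at (100,63) and (188,208). The top-camera estimate agrees with it. I'll measure the dimples from this picture as well.

Run:
```python
from h import *
c=Cam(manip.read_camera("wrist"));img=cv2.imread("pics/w1.png")
hsv=img.max(axis=2)
th=(hsv>125).astype(np.uint8)
for n,(x,y),a,z,zd in [("wB",(300,207),36,.007,.007),("thick",(427,160),28,.012,.012),("flange",(217,93),34,.007,.010)]:
    b=th[y-a:y+a,x-a:x+a]
    cs,h=cv2.findContours(b,cv2.RETR_CCOMP,cv2.CHAIN_APPROX_NONE)
    i=max(range(len(cs)),key=lambda i:cv2.contourArea(cs[i]))
    e=cv2.fitEllipse(cs[i]); p=c.w([[e[0][0]+x-a,e[0][1]+y-a]],z)[0]; print(n,np.round([e[0][0]+x-a,e[0][1]+y-a],1),np.round(e[1],1),p.round(4))
    for j in range(len(cs)):
        if h[0][j][3]==i and len(cs[j])>=4:
            m=cs[j].reshape(-1,2).mean(0)+[x-a,y-a]; q=c.w([m],zd)[0]; print("   hole",m.round(1),cv2.contourArea(cs[j]),q.round(4),"dir from centre deg",np.degrees(np.arctan2(*(q-p)[[1,0]])).round(1),np.linalg.norm((q-p)[:2]).round(4))
def cc(x,y,a=30): return cv2.resize(img[y-a:y+a,x-a:x+a],(390,390),interpolation=cv2.INTER_CUBIC)
cv2.imwrite("pics/d1.png",np.hstack([cc(427,160),cc(217,93)]))
go(.4653,-.3285,.203,0)
```

```text
wB [299.2 206.1] [60.4 62.2] [ 0.466  -0.3296  0.007 ]
   hole [299.2 206.6] 300.5 [ 0.4656 -0.3296  0.007 ] dir from centre deg -174.5 0.0004
thick [426.2 159.6] [38.4 41. ] [ 0.5075 -0.4389  0.012 ]
   hole [419.  173.1] 15.0 [ 0.496  -0.4335  0.012 ] dir from centre deg 154.6 0.0127
   hole [427.  159.1] 321.5 [ 0.5079 -0.4395  0.012 ] dir from centre deg -52.3 0.0007
flange [216.4  92.4] [52.  56.2] [ 0.562  -0.2626  0.007 ]
   hole [220.  107.1] 15.0 [ 0.5502 -0.2656  0.01  ] dir from centre deg -165.8 0.0122
   hole [215.1  91.3] 361.0 [ 0.5626 -0.2624  0.01  ] dir from centre deg 21.1 0.0006
t 1.30 tcp [ 0.4481 -0.3518  0.3474] yaw -0.0003 open 1.002 F [ 0.3 -0.   0.4] -> shift cm [ 1.71 -2.35 14.44] turn -0.000
```

View pics/d1.png

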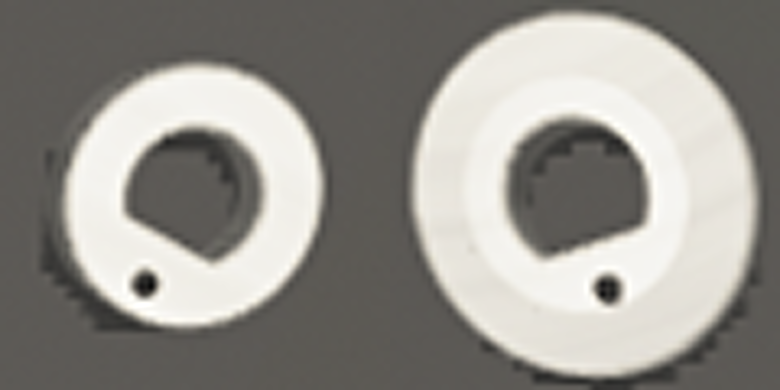

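Request:
drive_tool:
  motion: "9.4 1.8 -2.2 5 0;9.4 1.8 -2.2 9 0;9.4 1.8 -2.2 10.5 0;9.4 1.8 -2.2 10.5 0;9.4 1.8 -2.2 10.5 0"

```text
t: 1.8
ee_pos: [0.4665, -0.3303, 0.2435]
orientation: [3.139, -0.002, -0.001]
force: [0.5, 0.2, 0.3]
opening: 0.997
```

```bash
python3 -c "
from h import *
c=Cam(manip.read_camera('wrist'));cv2.imwrite('pics/w2.png',c.img)
go(.4657,-.3295,.201,0)
"
```

```text
t 1.85 tcp [ 0.4668 -0.3304  0.2442] yaw -0.0004 open 1.002 F [0.6 0.  0.5] -> shift cm [-0.13 -0.1   4.32] turn -0.000
```

View pics/w2.png

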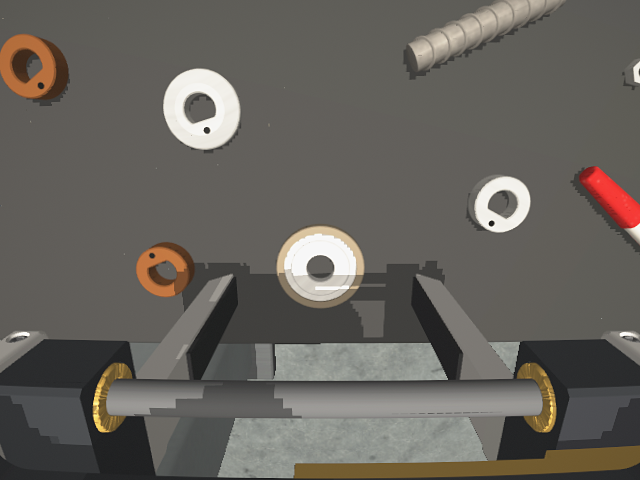

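```bash
python3 -c "
from h import *
c=Cam(manip.read_camera('wrist'))
p=c.w([[320.5,266.7]],.007)[0];print(p)
go(p[0],p[1],.201,0)
"
```

```text
[ 0.46686126 -0.32900673  0.007     ]
t 1.90 tcp [ 0.4669 -0.3302  0.2444] yaw -0.0002 open 1.002 F [-0.1  0.5 -0.1] -> shift cm [-0.02 -0.14  4.34] turn -0.000
```

Request:
drive_tool:
  motion: "9.4 0 -0.1 2.5 0;9.4 0 -0.1 4.3 0;9.4 0 -0.1 4.3 0;9.4 0 -0.1 4.3 0"

```text
t: 2.3
ee_pos: [0.4669, -0.3287, 0.2004]
orientation: [3.139, -0.002, 0.0]
force: [0.5, 0.3, -0.0]
opening: 1.0
```

Request:
drive_tool:
  motion: "5 0 0 0 0;5 0 0 0 0;5 0 0 0 0;5 0 0 0 0;5 0 0 0 0"

```text
t: 2.8
ee_pos: [0.4668, -0.3279, 0.1995]
orientation: [3.141, -0.001, 0.001]
force: [-0.2, 2.0, 5.1]
opening: 0.61
```

Request:
drive_tool:
  motion: "4.5 0 0 0 0;4.5 0 0 0 0;4.5 0 0 -2 0;4.5 0 0 -6 0;4.5 0 0 -10 0"

```text
t: 3.3
ee_pos: [0.4659, -0.3274, 0.2985]
orientation: [-3.14, 0.002, 0.001]
force: [-0.5, -0.5, -0.2]
opening: 0.578
```

Request:
drive_tool:
  motion: "4.5 0 0 -2 0;4.5 0 0 -2 0;4.5 0 0 -2 0"

```text
t: 3.6
ee_pos: [0.4661, -0.3275, 0.3177]
orientation: [-3.141, 0.001, 0.001]
force: [-0.8, -1.1, -0.4]
opening: 0.577
```

```bash
python3 -c "
from h import *
c=Cam(manip.read_camera('wrist'));cv2.imwrite('pics/w3.png',c.img)
go(.5105,-.0687,.32,0)
"
```

```text
t 3.65 tcp [ 0.4659 -0.3273  0.3166] yaw 0.0009 open 0.577 F [ 0.2  1.  -0.8] -> shift cm [  4.48 -25.86  -0.29] turn 0.001
```

View pics/w3.png

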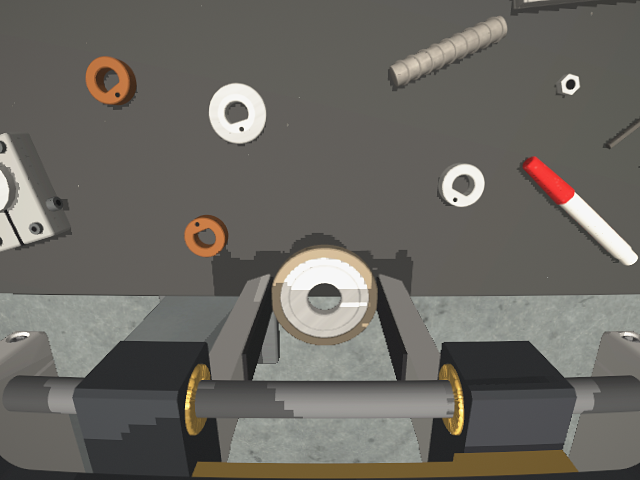

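```bash
cat >> h.py <<'E'
def ray_tool(c,px,zt):
    "pixel -> tool frame point at tool z = zt"
    p,R,s=pose(); o,A=tool_cam(c)
    u=cv2.undistortPoints(np.asarray(px,float).reshape(-1,1,2),c.K,c.D).reshape(-1,2)
    v=np.c_[u,np.ones(len(u))]@A.T
    return o+v*((zt-o[2])/v[:,2])[:,None]
E
python3 - <<'E'
from h import *
c=Cam(manip.read_camera('wrist'))
print(crop(c.img,324,297,130,110,6,'pics/w3c.png'))
print(ray_tool(c,[[324.5,298]],.193))
p,R,s=pose()
th=np.linspace(0,2*np.pi,60)
o=np.c_[.028*np.cos(th),.028*np.sin(th),0*th+.193]
e=c.proj(p+R.apply(o)); print(e.min(0),e.max(0)); b=o.copy();b[:,:2]*=9/28; e=c.proj(p+R.apply(b));print(e.min(0),e.max(0))
E
```

```text
(259, 242)
[[-0.00115358  0.00056625  0.193     ]]
[269.69014116 244.71234535] [377.12355912 342.80723071]
[306.14768804 279.99791359] [340.67807882 311.49659459]
```

View pics/w3c.png

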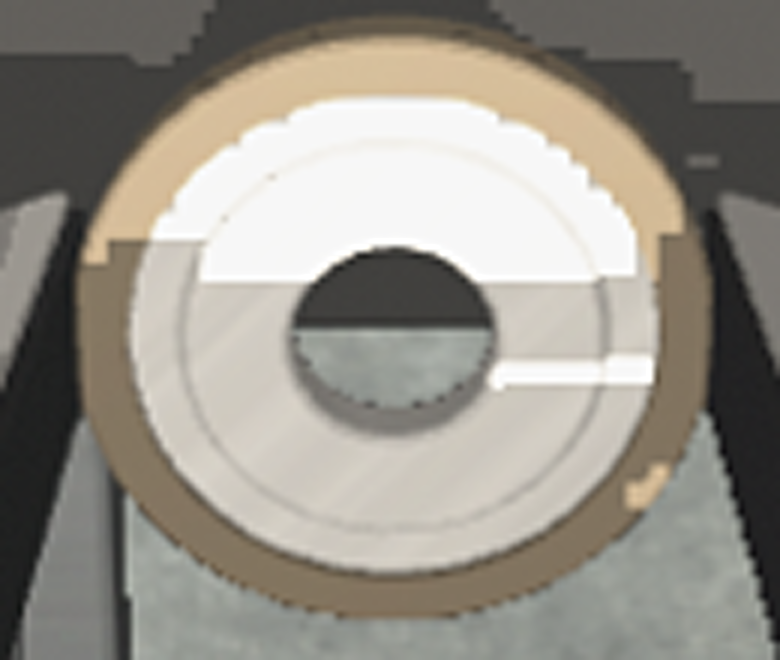

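Request:
drive_tool:
  motion: "4.5 -1.6 -25.9 0.5 0;4.5 -1.6 -25.9 0.5 0;4.5 -1.6 -25.9 0.5 0;4.5 -1.6 -25.9 0.5 0;4.5 -1.6 -25.9 0.5 0"

```text
t: 4.2
ee_pos: [0.4497, -0.0763, 0.3119]
orientation: [-3.14, 0.003, 0.0]
force: [0.6, 0.3, 0.2]
opening: 0.582
```

Request:
drive_tool:
  motion: "4.5 0 0 0 0;4.5 0 0 0 0;4.5 0 0 0 0"

```text
t: 4.5
ee_pos: [0.4508, -0.0791, 0.3131]
orientation: [-3.141, 0.001, -0.0]
force: [0.5, -0.0, -0.4]
opening: 0.584
```

```bash
python3 -c "
from h import *
c=Cam(manip.read_camera('wrist'));cv2.imwrite('pics/w4.png',c.img)
go(.5105,-.0687,.32,0)
"
```

```text
t 4.55 tcp [ 0.4509 -0.0794  0.3133] yaw -0.0009 open 0.581 F [ 0.4  0.2 -1.4] -> shift cm [ 5.96 -1.08 -0.67] turn -0.001
```

View pics/w4.png

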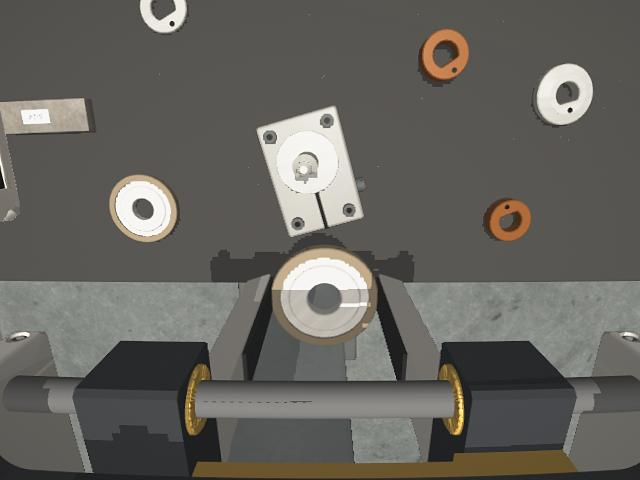

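```bash
python3 -c "
from h import *
c=Cam(manip.read_camera('wrist'));cv2.imwrite('pics/w4.png',c.img)
print(crop(c.img,310,170,130,140,5,'pics/w4c.png'))
"
```

```text
(245, 100)
```

View pics/w4c.png

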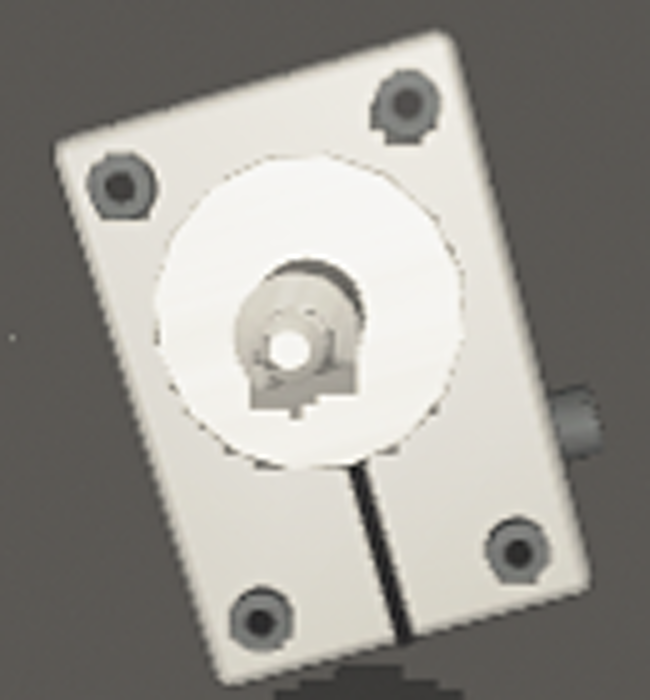

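```bash
cat > arb.py <<'E'
from h import *
def arb(c,seat,tip,cor):
    print("seat",c.w([seat],.034)[0].round(4),"tip",c.w([tip],.080)[0].round(4))
    W=c.w(cor,.024); m=np.array([[33,30],[33,-30],[-52,-30],[-52,30]])/1000.
    f=lambda p: np.ravel(W[:,:2]-(m@np.array([[np.cos(p[2]),np.sin(p[2])],[-np.sin(p[2]),np.cos(p[2])]])+p[:2]))
    r=least_squares(f,[.5,-.07,0.2]);print("block",r.x.round(4),np.degrees(r.x[2]).round(2),(r.fun*1000).round(1))
E
python3 - <<'E'
from arb import *
c=Cam(manip.read_camera('wrist'))
k=lambda x,y:(245+x/5,100+y/5)
arb(c,k(309,310),k(290,348),[k(56,142),k(455,28),k(590,595),k(220,687)])
d=ray_tool(c,[[324.6,298.85]],.193); print("bore in tool",d); p,R,s=pose(); print("bore world",p+R.apply(d))
E
```

```text
seat [ 0.5122 -0.0677  0.034 ] tip [ 0.5116 -0.0676  0.08  ]
block [ 0.5113 -0.068   0.2547] 14.6 [-0.5 -0.8 -0.4  0.5  0.1  0.9  0.8 -0.6]
bore in tool [[-0.00158542  0.00040539  0.193     ]]
bore world [[ 0.44926286 -0.07995314  0.12060782]]
```

Request:
drive_tool:
  motion: "4.5 4 -1.2 0 0;4.5 6.2 -1.2 0 0;4.5 6.2 -1.2 2.3 0;4.5 6.2 -1.2 2.3 0;4.5 6.2 -1.2 2.3 0"

```text
t: 5.15
ee_pos: [0.5125, -0.0669, 0.2903]
orientation: [-3.141, 0.002, -0.0]
force: [-0.1, -0.6, 0.0]
opening: 0.581
```

```bash
python3 -c "
from h import *
c=Cam(manip.read_camera('wrist'));cv2.imwrite('pics/w5.png',c.img)
print(crop(c.img,324,297,130,110,6,'pics/w5c.png'))
go(.512+.0016,-.0677+.0004,.28,0)
"
```

```text
(259, 242)
t 5.20 tcp [ 0.5126 -0.0668  0.2911] yaw -0.0003 open 0.580 F [-0.5 -0.2 -0.7] -> shift cm [0.1  0.05 1.11] turn -0.000
```

View pics/w5c.png

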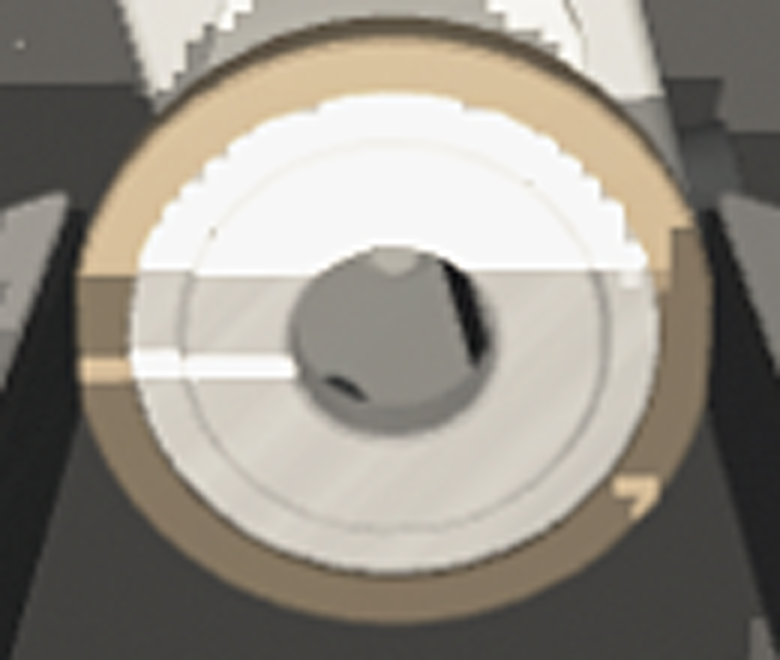

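Request:
drive_tool:
  motion: "4.5 0.1 0 0.8 0;4.5 0.1 0 1.6 0;4.5 0.1 0 1.6 0;4.5 0.1 0 1.6 0"

```text
t: 5.6
ee_pos: [0.5136, -0.0662, 0.2746]
orientation: [-3.141, 0.001, 0.001]
force: [0.8, 0.0, 0.2]
opening: 0.58
```

```bash
python3 -c "
from h import *
c=Cam(manip.read_camera('wrist'));cv2.imwrite('pics/w6.png',c.img)
print(crop(c.img,324,297,130,110,6,'pics/w6c.png'))
go(.512+.0016,-.0677+.0004,.234,0)
p,R,s=pose(); q=c.proj(p+R.apply([[-.0016,.0004,p[2]-.08]]))[0]; print(q,(q-[259,242])*6)
"
```

```text
(259, 242)
t 5.65 tcp [ 0.5137 -0.0662  0.2748] yaw 0.0008 open 0.578 F [-0.1 -1.2 -0.4] -> shift cm [-0.01  0.11  4.08] turn 0.001
[324.68128745 297.09063759] [394.0877247  330.54382555]
```

View pics/w6c.png

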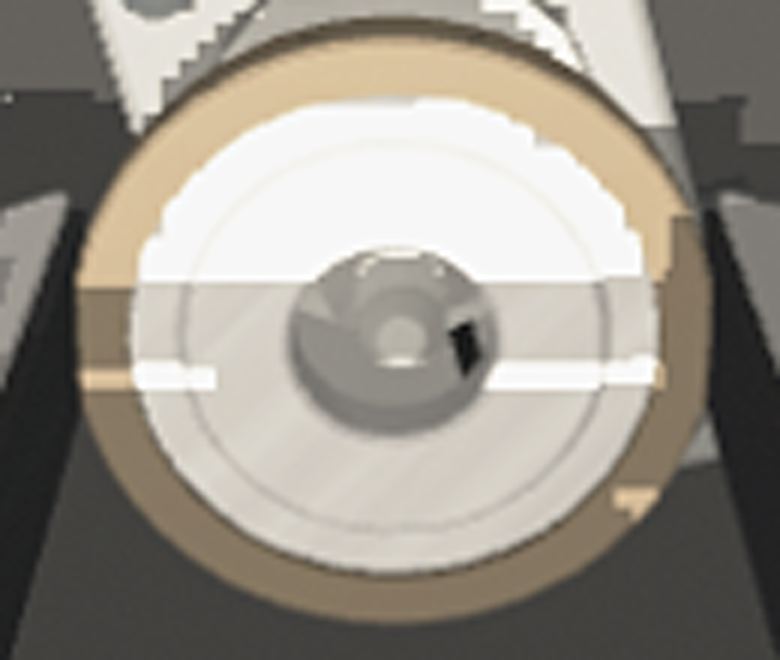

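Request:
drive_tool:
  motion: "4.5 -0.1 0.06 0 0;4.5 -0.1 0.06 0.7 0;4.5 -0.1 0.06 1.4 0;4.5 -0.1 0.06 1.4 0"

```text
t: 6.05
ee_pos: [0.5124, -0.0667, 0.2595]
orientation: [-3.141, 0.002, 0.001]
force: [-0.1, 0.4, -1.0]
opening: 0.581
```

```bash
python3 -c "
from h import *
c=Cam(manip.read_camera('wrist'));cv2.imwrite('pics/w7.png',c.img)
print(crop(c.img,324,297,130,110,6,'pics/w7c.png'))
go(.512+.0016,-.0677+.0004,.234,0)
p,R,s=pose(); q=c.proj(p+R.apply([[-.0016,.0004,p[2]-.08]]))[0]; print(q,(q-[259,242])*6)
"
```

```text
(259, 242)
t 6.10 tcp [ 0.5125 -0.0668  0.26  ] yaw 0.0007 open 0.579 F [ 0.5  1.  -0.3] -> shift cm [0.11 0.05 2.6 ] turn 0.001
[324.723386   310.80855258] [394.340316  412.8513155]
```

View pics/w7c.png

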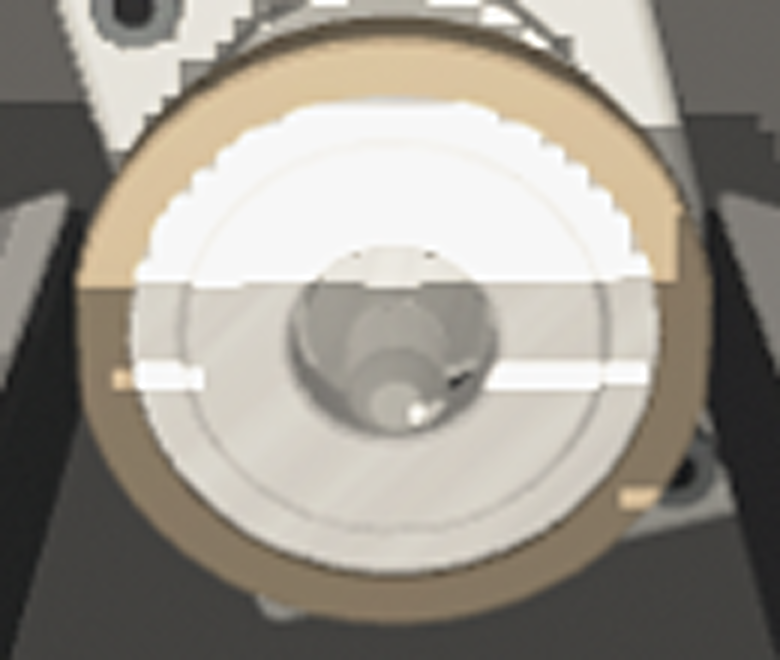

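Request:
drive_tool:
  motion: "4.5 0 0 1 0;4.5 0 0 2 0;4.5 0 0 2.5 0;4.5 0 0 2.5 0"

```text
t: 6.5
ee_pos: [0.5125, -0.0668, 0.2346]
orientation: [-3.141, 0.002, 0.001]
force: [0.0, 0.9, -0.4]
opening: 0.581
```

```bash
python3 -c "
from h import *
go(.512+.0016,-.0677+.0004,.234,0)
"
```

```text
t 6.50 tcp [ 0.5125 -0.0668  0.2346] yaw 0.0007 open 0.581 F [ 0.   0.9 -0.4] -> shift cm [0.11 0.05 0.06] turn 0.001
```

Now about 1 mm above the seat with no contact force. I'll press in gently, then release.

Request:
drive_tool:
  motion: "4.5 0 0 0.1 0;4.5 0 0 0.1 0;4.5 0 0 0.1 0"

```text
t: 6.8
ee_pos: [0.5128, -0.0668, 0.2351]
orientation: [3.141, -0.0, 0.001]
force: [0.2, 0.8, -0.8]
opening: 0.581
```

Request:
drive_tool:
  motion: "8.5 0 0 0 0;8.5 0 0 0 0;8.5 0 0 0 0;8.5 0 0 0 0"

```text
t: 7.2
ee_pos: [0.5128, -0.0669, 0.2349]
orientation: [3.142, -0.0, 0.001]
force: [-0.4, -1.0, 0.0]
opening: 0.882
```

Request:
drive_tool:
  motion: "8.5 0 0 -4 0;8.5 0 0 -9 0;8.5 0 0 -9 0;8.5 0 0 -9 0"

```text
t: 7.6
ee_pos: [0.5131, -0.0669, 0.3262]
orientation: [3.14, -0.003, 0.001]
force: [-1.2, -0.3, -0.3]
opening: 0.903
```

```bash
python3 -c "
from h import *
c=Cam(manip.read_camera('wrist'));cv2.imwrite('pics/w8.png',c.img)
s=Cam(manip.read_camera('side'));crop(s.img,289,218,80,60,8,'pics/s8c.png')
go(.4973,-.4389,.32,-.4)
"
```

```text
t 7.70 tcp [ 0.5122 -0.0667  0.3235] yaw 0.0008 open 0.905 F [ 0.3  0.  -0.5] -> shift cm [-1.52 37.22  0.32] turn 0.401
```

View pics/w8.png

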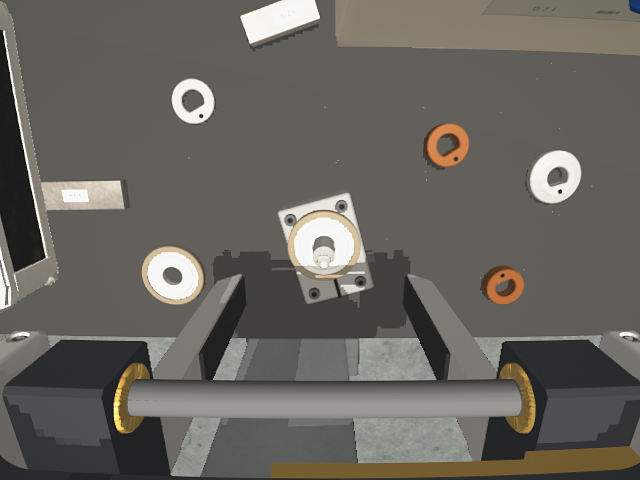

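View pics/s8c.png

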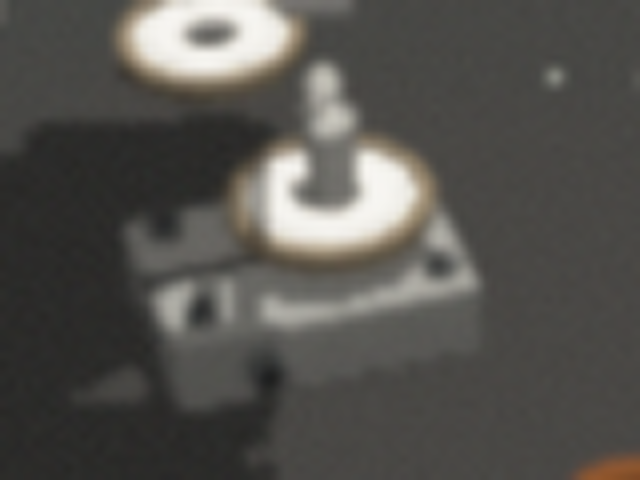

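Wheel 1 is down on the seat and level (side crop, wheel centred around (325,190) in the crop). Next is the thick spacer.

Request:
drive_tool:
  motion: "6.5 -0.5 37 0 0.35;6.5 -0.5 37 0 0.35;6.5 -0.5 37 0 0.35;6.5 -0.5 37 0 0.35;6.5 -0.5 37 0 0.35"

```text
t: 8.2
ee_pos: [0.5088, -0.3185, 0.3224]
orientation: [-3.14, 0.004, -0.349]
force: [0.9, -0.3, 0.1]
opening: 0.691
```

```bash
python3 -c "
from h import *
go(.5075,-.4389,.30,-.35)
"
```

```text
t 8.20 tcp [ 0.5088 -0.3185  0.3224] yaw -0.3494 open 0.691 F [ 0.9 -0.3  0.1] -> shift cm [ 4.01 11.36  2.21] turn 0.001
```

Request:
drive_tool:
  motion: "6.5 4 11.3 0 0;6.5 4 11.3 0 0;6.5 4 11.3 3.5 0;6.5 4 11.3 7 0;6.5 4 11.3 7 0"

```text
t: 8.7
ee_pos: [0.5062, -0.4352, 0.2464]
orientation: [-3.134, 0.013, -0.35]
force: [-0.4, 0.6, -1.0]
opening: 0.695
```

```bash
python3 -c "
from h import *
go(.5075,-.4389,.30,-.35)
c=Cam(manip.read_camera('wrist'));cv2.imwrite('pics/w9.png',c.img)
"
```

```text
t 8.70 tcp [ 0.5062 -0.4352  0.2464] yaw -0.3505 open 0.695 F [-0.4  0.6 -1. ] -> shift cm [ 0.18  0.26 -5.37] turn -0.000
```

View pics/w9.png

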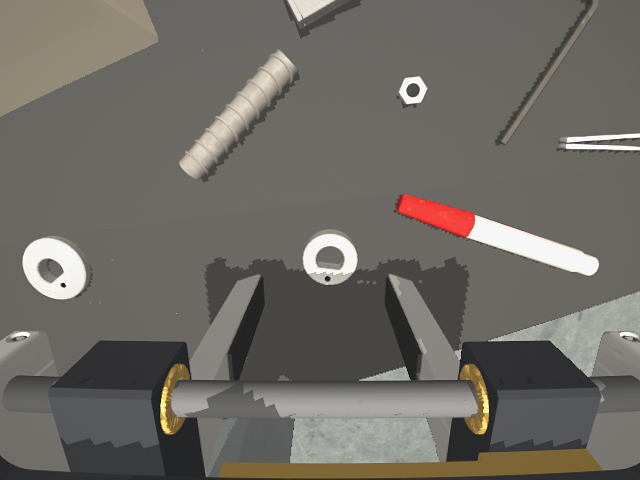

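Request:
drive_tool:
  motion: "6.5 0 0 0 0;6.5 0 0 0 0"

```text
t: 8.95
ee_pos: [0.5092, -0.4366, 0.2569]
orientation: [3.14, -0.003, -0.348]
force: [-0.9, -0.4, 0.4]
opening: 0.693
```

```bash
cat >> h.py <<'E'
def ring(c,x,y,a,z,zd,thr=125):
    th=(c.img.max(axis=2)>thr).astype(np.uint8)
    b=th[y-a:y+a,x-a:x+a]
    cs,h=cv2.findContours(b,cv2.RETR_CCOMP,cv2.CHAIN_APPROX_NONE)
    i=max(range(len(cs)),key=lambda i:cv2.contourArea(cs[i]))
    e=cv2.fitEllipse(cs[i]); p=c.w([[e[0][0]+x-a,e[0][1]+y-a]],z)[0]; print(np.round([e[0][0]+x-a,e[0][1]+y-a],1),np.round(e[1],1),p.round(4))
    for j in range(len(cs)):
        if h[0][j][3]==i and len(cs[j])>=4:
            m=cs[j].reshape(-1,2).mean(0)+[x-a,y-a]; q=c.w([m],zd)[0]; print("   hole",m.round(1),cv2.contourArea(cs[j]),q.round(4),"dir from centre deg",np.degrees(np.arctan2(*(q-p)[[1,0]])).round(1),np.linalg.norm((q-p)[:2]).round(4))
    return p
E
python3 -c "
from h import *
c=Cam(manip.read_camera('wrist'));cv2.imwrite('pics/w10.png',c.img)
print(crop(c.img,326,252,100,80,7,'pics/w10c.png'))
p=ring(c,330,257,36,.012,.012)
go(p[0],p[1],.204,-.35)
"
```

```text
(276, 212)
[325.6 261.9] [51.  51.7] [ 0.5092 -0.4381  0.012 ]
   hole [323.  281.9] 27.0 [ 0.4964 -0.4317  0.012 ] dir from centre deg 153.2 0.0143
   hole [329.5 272. ] 4.0 [ 0.5016 -0.4381  0.012 ] dir from centre deg -179.9 0.0076
   hole [323.5 271. ] 4.0 [ 0.5036 -0.4346  0.012 ] dir from centre deg 148.0 0.0066
   hole [325.4 261.9] 380.5 [ 0.5092 -0.438   0.012 ] dir from centre deg 81.8 0.0001
   hole [342. 243.] 2.0 [ 0.5177 -0.4525  0.012 ] dir from centre deg -59.3 0.0167
t 9.00 tcp [ 0.5092 -0.4367  0.2571] yaw -0.3484 open 0.688 F [ 0.6 -0.1 -0.4] -> shift cm [0.03 0.13 5.31] turn 0.002
```

View pics/w10c.png

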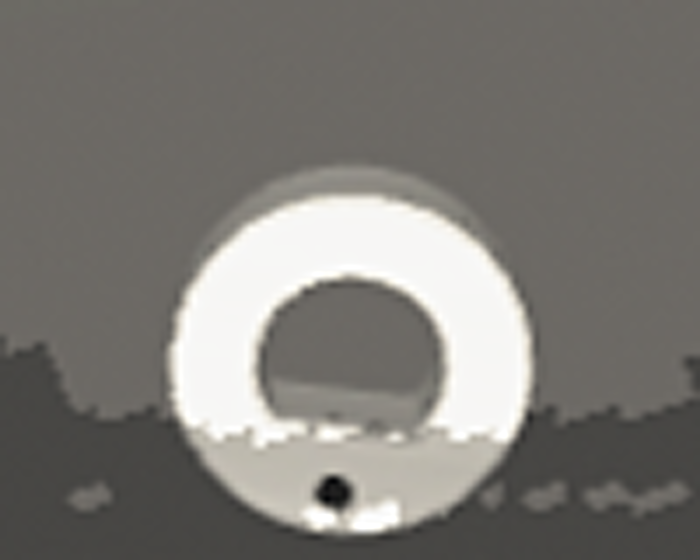

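Request:
drive_tool:
  motion: "6.5 -0.1 0.1 3 0;6.5 -0.1 0.1 5.3 0;6.5 -0.1 0.1 5.3 0;6.5 -0.1 0.1 5.3 0"

```text
t: 9.4
ee_pos: [0.5077, -0.4374, 0.2033]
orientation: [3.141, -0.001, -0.349]
force: [0.1, -0.5, 0.1]
opening: 0.692
```

Request:
drive_tool:
  motion: "2.5 0 0 0 0;2.5 0 0 0 0;2.5 0 0 0 0;2.5 0 0 0 0;2.5 0 0 0 0"

```text
t: 9.9
ee_pos: [0.5073, -0.4374, 0.2022]
orientation: [3.141, -0.0, -0.349]
force: [-0.6, 0.3, 1.2]
opening: 0.348
```

Request:
drive_tool:
  motion: "2.5 0 0 0 0;2.5 0 0 0 0;2.5 0 0 -4 0;2.5 0 0 -8 0;2.5 0 0 -12 0"

```text
t: 10.4
ee_pos: [0.507, -0.4371, 0.3224]
orientation: [-3.141, 0.001, -0.349]
force: [0.9, -0.5, -1.2]
opening: 0.348
```

```bash
python3 -c "
from h import *
go(.45,-.0677,.32,.3)
"
```

```text
t 10.40 tcp [ 0.507  -0.4371  0.3224] yaw -0.3492 open 0.348 F [ 0.9 -0.5 -1.2] -> shift cm [-18.   -32.75   0.29] turn -0.649
```

```bash
python3 -c "
from h import *
c=Cam(manip.read_camera('wrist'));cv2.imwrite('pics/w11.png',c.img)
print(crop(c.img,324,290,100,80,7,'pics/w11c.png'))
"
```

```text
(274, 250)
```

View pics/w11c.png

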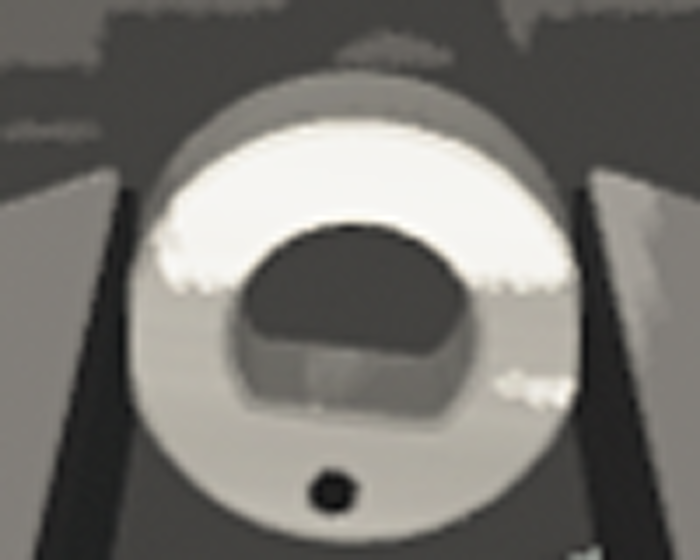

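Request:
drive_tool:
  motion: "2.5 -18 -32.5 0 -0.65;2.5 -18 -32.5 0 -0.65;2.5 -18 -32.5 0 -0.65;2.5 -18 -32.5 0 -0.65;2.5 -18 -32.5 0 -0.65"

```text
t: 10.95
ee_pos: [0.4675, -0.1885, 0.3213]
orientation: [-3.141, 0.0, 0.304]
force: [0.8, 1.2, -0.0]
opening: 0.353
```

```bash
python3 -c "
from h import *
go(.455,-.085,.32,.35)
"
```

```text
t 10.95 tcp [ 0.4675 -0.1885  0.3213] yaw 0.3039 open 0.353 F [ 0.8  1.2 -0. ] -> shift cm [  1.91 -10.25   0.13] turn -0.046
```

```bash
python3 -c "
from h import *
c=Cam(manip.read_camera('wrist'))
k=lambda x,y:(274+x/7,250+y/7)
T=ray_tool(c,[k(353,329.5),k(333,492),k(247,406),k(440,430)],.1905);print(T.round(4))
v=T[1]-T[0]; f=T[3]-T[2]
print('dimple dir tool deg',np.degrees(np.arctan2(v[1],v[0])),np.hypot(*v[:2]),'flat',np.degrees(np.arctan2(f[1],f[0])),np.hypot(*f[:2]))
"
```

```text
[[-0.0003  0.0073  0.1905]
 [-0.0137  0.0057  0.1905]
 [-0.0065 -0.0006  0.1905]
 [-0.0086  0.0138  0.1905]]
dimple dir tool deg -173.33008181107905 0.013532789438656524 flat 98.31925286030993 0.014560140098085263
```

Request:
drive_tool:
  motion: "2.5 1.9 -10.3 0 0;2.5 1.9 -10.3 0 0;2.5 1.9 -10.3 0 0;2.5 1.9 -10.3 0 0;2.5 1.9 -10.3 0 0"

```text
t: 11.5
ee_pos: [0.4561, -0.087, 0.3219]
orientation: [3.141, -0.0, 0.3]
force: [-0.6, 0.4, -0.5]
opening: 0.346
```

```bash
python3 -c "
from h import *
go(.455,-.085,.32,.35)
c=Cam(manip.read_camera('wrist'));cv2.imwrite('pics/w12.png',c.img)
"
```

```text
t 11.50 tcp [ 0.4561 -0.087   0.3219] yaw 0.3003 open 0.346 F [-0.6  0.4 -0.5] -> shift cm [-0.05 -0.23  0.19] turn -0.050
```

View pics/w12.png

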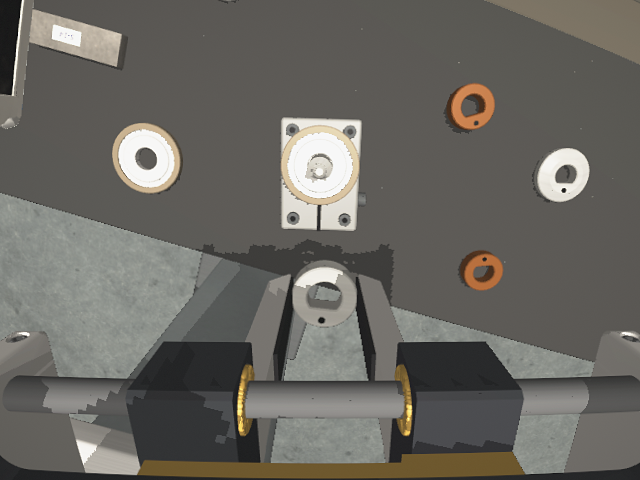

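Run:
```python
from h import *
c=Cam(manip.read_camera('wrist'));cv2.imwrite('pics/w13.png',c.img)
o,A=tool_cam(c);print(o.round(4),A.round(3).tolist())
a=cv2.resize(c.img[110:240,265:380],None,fx=5,fy=5,interpolation=cv2.INTER_CUBIC)
b=cv2.resize(c.img[255:335,280:370],None,fx=5,fy=5,interpolation=cv2.INTER_CUBIC)
cv2.imwrite('pics/w13a.png',a);cv2.imwrite('pics/w13b.png',b)
```

```text
[0.0826 0.0002 0.02  ] [[-0.0, -0.959, -0.282], [1.0, 0.0, -0.0], [0.0, -0.282, 0.959]]
```

View pics/w13a.png

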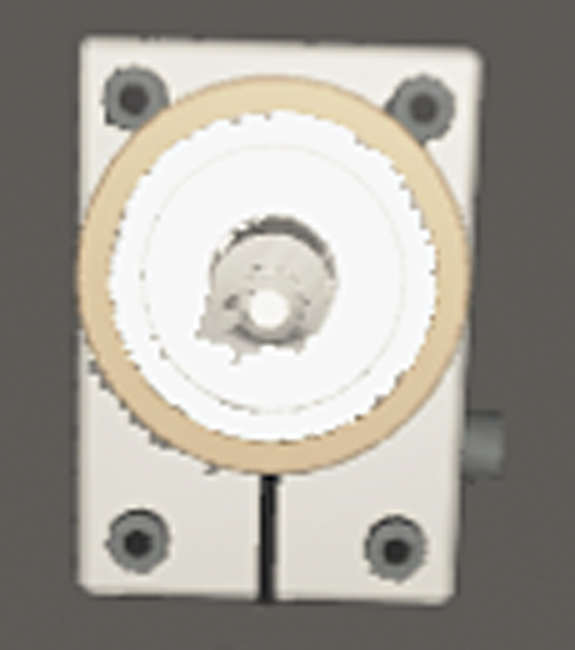

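View pics/w13b.png

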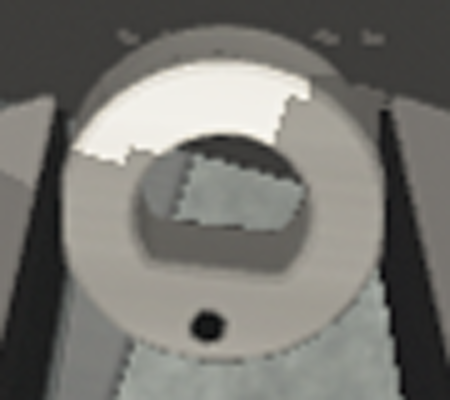

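Run:
```python
from arb import *
c=Cam(manip.read_camera('wrist'))
k=lambda x,y:(265+x/5,110+y/5)
arb(c,k(274,275),k(267,308),[k(79,38),k(482,48),k(453,604),k(77,595)])
print("wheel top",c.w([k(274,275)],.041))
k=lambda x,y:(280+x/5,255+y/5)
T=ray_tool(c,[k(223.5,209.5),k(208,326),k(143,262),k(285,273)],.1905);print(T.round(4))
v=T[1]-T[0]; f=T[3]-T[2]
print('dimple dir tool deg',np.degrees(np.arctan2(v[1],v[0])),np.hypot(*v[:2]),'flat',np.degrees(np.arctan2(f[1],f[0])))
p,R,s=pose();W=p+R.apply(T); print(W.round(4)); v=W[1]-W[0];print('spacer yaw deg',np.degrees(np.arctan2(-v[1],-v[0])), 'tool yaw',np.degrees(s['orientation'][2]))
go(.4561,-.087,.32,.3)
```

```text
seat [ 0.5113 -0.0677  0.034 ] tip [ 0.5114 -0.0673  0.08  ]
block [ 0.5113 -0.0675  0.2695] 15.44 [-0.4 -0.8 -0.4  0.4  0.4  0.5  0.4 -0.1]
wheel top [[ 0.51190936 -0.06754886  0.041     ]]
[[ 0.0007  0.0006  0.1905]
 [-0.0127 -0.001   0.1905]
 [-0.0053 -0.0077  0.1905]
 [-0.0066  0.007   0.1905]]
dimple dir tool deg -173.10005038778792 0.0134978152955131 flat 94.92764951141874
[[ 0.457  -0.088   0.1314]
 [ 0.4437 -0.0904  0.1314]
 [ 0.4488 -0.0817  0.1313]
 [ 0.4519 -0.0962  0.1314]]
spacer yaw deg 10.228104657090796 tool yaw 17.128054181647133
t 11.65 tcp [ 0.4561 -0.0875  0.3219] yaw 0.2989 open 0.350 F [-0.6  0.1 -0.8] -> shift cm [ 0.01 -0.05  0.19] turn -0.001
```

```bash
python3 -c "
from h import *
go(.5105,-.0672,.2765,.367)
"
```

```text
t 11.65 tcp [ 0.4561 -0.0875  0.3219] yaw 0.2989 open 0.350 F [-0.6  0.1 -0.8] -> shift cm [ 5.79 -0.34  4.54] turn -0.068
```

Request:
drive_tool:
  motion: "2.5 4 -0.34 0 -0.07;2.5 5.8 -0.34 0 -0.07;2.5 5.8 -0.34 2.5 -0.07;2.5 5.8 -0.34 4.5 -0.07;2.5 5.8 -0.34 4.5 -0.07"

```text
t: 12.15
ee_pos: [0.5094, -0.0664, 0.2739]
orientation: [-3.138, 0.005, 0.369]
force: [-0.5, -0.3, 0.2]
opening: 0.347
```

Request:
drive_tool:
  motion: "2.5 0 0 0 0"

```text
t: 12.25
ee_pos: [0.5104, -0.0667, 0.2768]
orientation: [-3.141, 0.0, 0.37]
force: [-0.1, -0.3, 0.5]
opening: 0.351
```

```bash
python3 -c "
from h import *
c=Cam(manip.read_camera('wrist'));cv2.imwrite('pics/w14.png',c.img)
print(crop(c.img,324,290,100,80,7,'pics/w14c.png'))
go(.5105,-.0672,.2445,.367)
p,R,s=pose(); q=c.proj(p+R.apply([[.0007,.0006,p[2]-.08]]))[0]; print(q,(q-[274,250])*7)
"
```

```text
(274, 250)
t 12.30 tcp [ 0.5107 -0.0666  0.2776] yaw 0.3698 open 0.348 F [ 0.2 -0.2 -0.6] -> shift cm [-0.04  0.04  3.31] turn 0.003
[325.32716096 290.63285446] [359.29012671 284.42998119]
```

View pics/w14c.png

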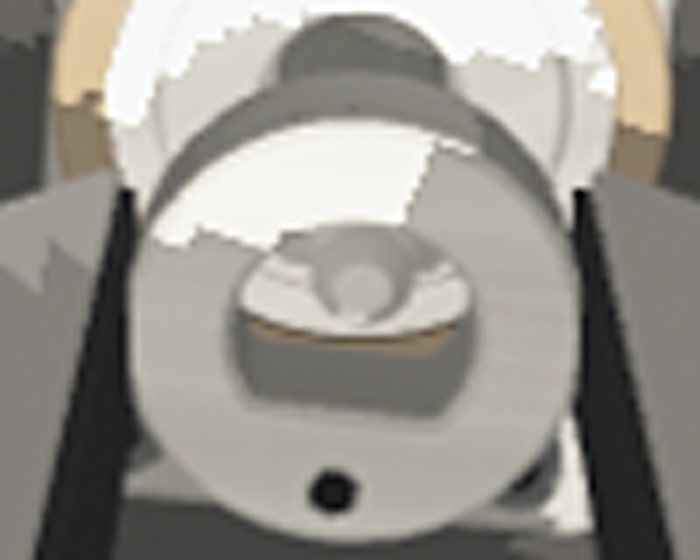

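The thread tip shows in the bore at crop (363,286), against an expected (359,284), so it's aligned to about 0.3 mm. Lowering.

Request:
drive_tool:
  motion: "2.5 -0.03 0.04 0.6 0;2.5 -0.03 0.04 1.2 0;2.5 -0.03 0.04 1.8 0;2.5 -0.03 0.04 1.8 0"

```text
t: 12.7
ee_pos: [0.5102, -0.0665, 0.2583]
orientation: [3.141, -0.001, 0.371]
force: [2.3, 0.1, -1.5]
opening: 0.353
```

```bash
python3 -c "
from h import *
c=Cam(manip.read_camera('wrist'));cv2.imwrite('pics/w15.png',c.img)
print(crop(c.img,324,290,100,80,7,'pics/w15c.png'))
go(.5105,-.0672,.2445,.367)
"
```

```text
(274, 250)
t 12.75 tcp [ 0.5102 -0.0665  0.2586] yaw 0.3707 open 0.349 F [ 0.7 -0.7 -1.3] -> shift cm [-0.    0.08  1.41] turn 0.004
```

View pics/w15c.png

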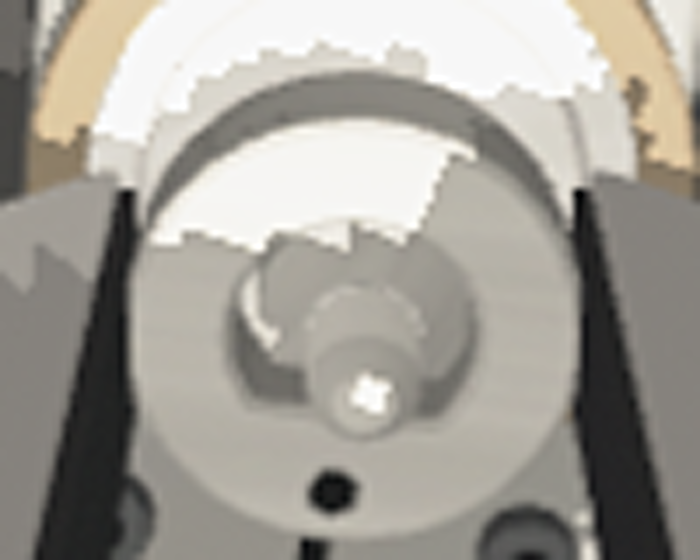

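Request:
drive_tool:
  motion: "2.5 0 0.06 0.4 0;2.5 0 0.06 0.8 0;2.5 0 0.06 1.2 0;2.5 0 0.06 1.5 0;2.5 0 0.06 1.5 0"

```text
t: 13.25
ee_pos: [0.5103, -0.0669, 0.2434]
orientation: [-3.141, -0.0, 0.371]
force: [2.1, 0.5, -1.3]
opening: 0.349
```

```bash
python3 -c "
from h import *
go(.5105,-.0672,.2435,.367)
"
```

```text
t 13.25 tcp [ 0.5103 -0.0669  0.2434] yaw 0.3707 open 0.349 F [ 2.1  0.5 -1.3] -> shift cm [ 0.    0.03 -0.01] turn 0.004
```

Request:
drive_tool:
  motion: "2.5 0 0 0.1 0;2.5 0 0 0.1 0;6.5 0 0 0.1 0;6.5 0 0 0.1 0;6.5 0 0 0.1 0"

```text
t: 13.75
ee_pos: [0.5102, -0.067, 0.2426]
orientation: [-3.141, 0.0, 0.371]
force: [-0.2, 0.4, 0.0]
opening: 0.566
```

Request:
drive_tool:
  motion: "6.5 0 0 0 0;6.5 0 0 -4 0;6.5 0 0 -9 0;6.5 0 0 -9 0;6.5 0 0 -9 0"

```text
t: 14.25
ee_pos: [0.5106, -0.0671, 0.3341]
orientation: [3.14, -0.002, 0.371]
force: [-0.3, -0.3, -1.1]
opening: 0.691
```

```bash
python3 -c "
from h import *
c=Cam(manip.read_camera('wrist'));cv2.imwrite('pics/w16.png',c.img)
s=Cam(manip.read_camera('side'));crop(s.img,289,218,80,60,8,'pics/s16c.png')
go(.4729,.0679,.30,1.3)
"
```

```text
t 14.35 tcp [ 0.5098 -0.0668  0.3314] yaw 0.3708 open 0.692 F [-0.7  0.3  0.2] -> shift cm [  1.45 -13.89   3.16] turn -0.929
```

View pics/w16.png

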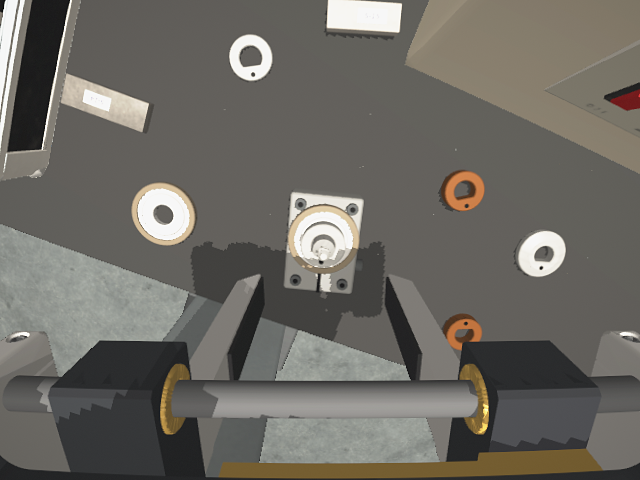

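View pics/s16c.png

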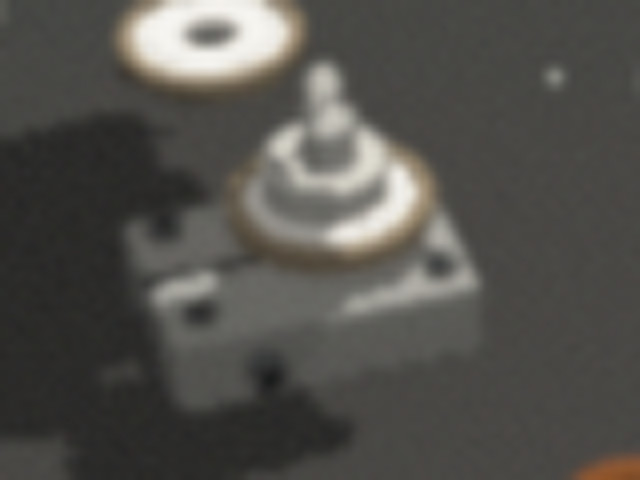

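```bash
python3 -c "
from h import *
c=Cam(manip.read_camera('wrist'))
p=ring(c,163,213,42,.007,.007)
go(p[0],p[1],.26,0)
"
```

```text
[163.4 211.7] [59.3 66.8] [0.474  0.0681 0.007 ]
   hole [142. 224.] 2.0 [0.4564 0.0833 0.007 ] dir from centre deg 139.3 0.0232
   hole [165. 222.] 2.0 [0.4656 0.0646 0.007 ] dir from centre deg -157.2 0.0092
   hole [140. 221.] 2.0 [0.4584 0.0856 0.007 ] dir from centre deg 131.9 0.0234
   hole [160. 220.] 2.0 [0.4657 0.0692 0.007 ] dir from centre deg 173.0 0.0084
   hole [164.1 211.7] 291.5 [0.4742 0.0676 0.007 ] dir from centre deg -69.9 0.0006
t 14.40 tcp [ 0.5097 -0.0668  0.331 ] yaw 0.3708 open 0.691 F [-0.2  0.4  0.5] -> shift cm [  1.58 -13.85   7.13] turn 0.371
```

Request:
drive_tool:
  motion: "8.5 1 -6 0 0.37;8.5 1.6 -11 0 0.37;8.5 1.6 -13.8 3.5 0.37;8.5 1.6 -13.8 7 0.37;8.5 1.6 -13.8 7 0.37"

```text
t: 14.9
ee_pos: [0.4716, 0.0689, 0.2565]
orientation: [-3.14, 0.014, 0.003]
force: [-0.6, 0.1, -0.1]
opening: 0.907
```

Request:
drive_tool:
  motion: "8.5 0 0 0 0;8.5 0 0 0 0"

```text
t: 15.1
ee_pos: [0.4763, 0.0667, 0.2643]
orientation: [3.141, -0.002, -0.0]
force: [0.1, -0.2, 0.8]
opening: 0.907
```

```bash
python3 -c "
from h import *
c=Cam(manip.read_camera('wrist'));cv2.imwrite('pics/w17.png',c.img)
p=ring(c,324,260,50,.007,.007)
go(p[0],p[1],.2015,0)
"
```

```text
[322.  255.6] [67.7 78.6] [0.4767 0.0679 0.007 ]
   hole [322.2 271.2] 29.5 [0.4652 0.0678 0.007 ] dir from centre deg -179.1 0.0115
   hole [321.7 259.4] 469.5 [0.4739 0.0681 0.007 ] dir from centre deg 176.3 0.0028
t 15.15 tcp [0.4764 0.0666 0.2646] yaw -0.0005 open 0.905 F [ 0.2 -0.5  0. ] -> shift cm [ 0.01 -0.14  6.31] turn -0.000
```

View pics/w17.png

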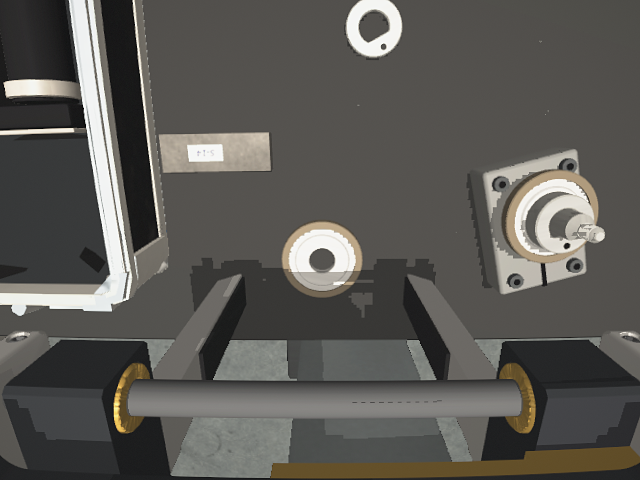

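Request:
drive_tool:
  motion: "8.5 -0.2 -0.14 3 0;8.5 -0.2 -0.14 5.5 0;8.5 -0.2 -0.14 6.2 0;8.5 -0.2 -0.14 6.2 0;8.5 -0.2 -0.14 6.2 0"

```text
t: 15.65
ee_pos: [0.4743, 0.0685, 0.2023]
orientation: [3.141, -0.003, 0.0]
force: [1.0, 0.5, 0.1]
opening: 0.905
```

Request:
drive_tool:
  motion: "4.5 0 0 0 0;4.5 0 0 0 0;4.5 0 0 0 0;4.5 0 0 0 0;4.5 0 0 0 0"

```text
t: 16.15
ee_pos: [0.4734, 0.0689, 0.2011]
orientation: [3.141, -0.0, 0.001]
force: [-0.6, 0.9, 2.1]
opening: 0.58
```

Request:
drive_tool:
  motion: "4.5 0 0 0 0;4.5 0 0 0 0;4.5 0 0 -4 0;4.5 0 0 -8 0;4.5 0 0 -13 0"

```text
t: 16.65
ee_pos: [0.4723, 0.0689, 0.3303]
orientation: [-3.141, 0.004, 0.001]
force: [1.1, -0.4, -0.6]
opening: 0.577
```

Request:
drive_tool:
  motion: "4.5 0 0 0 0;4.5 0 0 0 0"

```text
t: 16.85
ee_pos: [0.4733, 0.0689, 0.3315]
orientation: [3.141, -0.002, 0.001]
force: [-0.2, -0.2, -1.1]
opening: 0.581
```

```bash
python3 -c "
from h import *
c=Cam(manip.read_camera('wrist'));cv2.imwrite('pics/w18.png',c.img)
print(crop(c.img,324,297,130,110,6,'pics/w18c.png'))
go(.5114+.0016,-.0675,.33,0)
"
```

```text
(259, 242)
t 16.90 tcp [0.4728 0.0689 0.3298] yaw 0.0008 open 0.573 F [ 0.2  0.6 -1.7] -> shift cm [ 4.01 13.64 -0.03] turn 0.001
```

View pics/w18c.png

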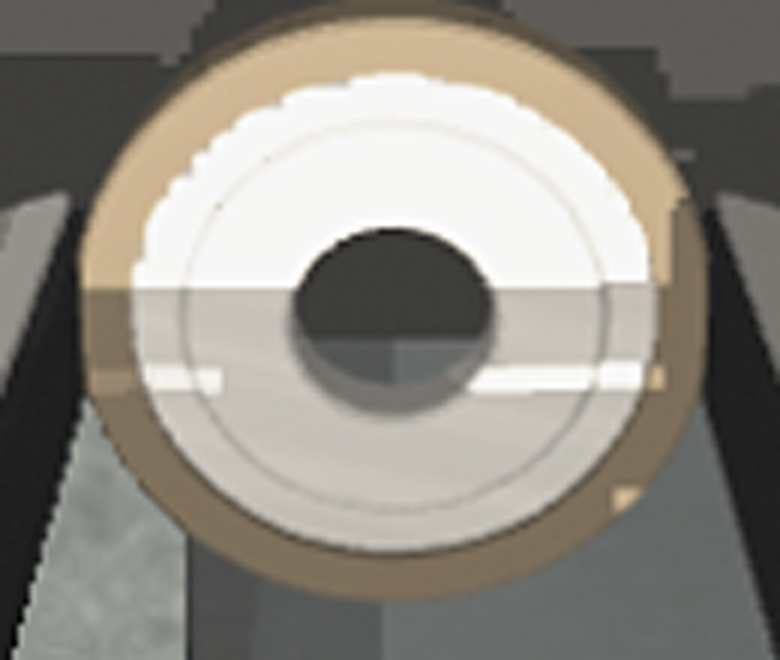

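```bash
python3 -c "
from h import *
c=Cam(manip.read_camera('wrist'))
T=ray_tool(c,[[324.5,295.7]],.1941)[0];print(T)
p,R,s=pose();d=R.apply([T[0],T[1],0])
t=np.array([.5114,-.0675,0])-d;print(t)
go(t[0],t[1],.33,0)
"
```

```text
[-1.25594468e-04  3.91941561e-04  1.94100000e-01]
[ 5.11525319e-01 -6.71079704e-02 -2.80264022e-07]
t 16.95 tcp [0.4725 0.0689 0.3289] yaw 0.0007 open 0.577 F [-0.6 -0.6 -0.3] -> shift cm [ 3.89 13.6  -0.13] turn 0.001
```

Request:
drive_tool:
  motion: "4.5 3.9 13.6 0 0;4.5 3.9 13.6 0 0;4.5 3.9 13.6 0 0;4.5 3.9 13.6 2 0;4.5 3.9 13.6 4 0"

```text
t: 17.45
ee_pos: [0.512, -0.0684, 0.2883]
orientation: [-3.14, 0.003, -0.002]
force: [-0.4, 0.6, -0.9]
opening: 0.578
```

Request:
drive_tool:
  motion: "4.5 0 0 0 0;4.5 0 0 0.6 0;4.5 0 0 1.2 0;4.5 0 0 1.2 0;4.5 0 0 1.2 0"

```text
t: 17.95
ee_pos: [0.5125, -0.0669, 0.2792]
orientation: [3.141, -0.001, 0.001]
force: [0.1, 0.5, -0.1]
opening: 0.582
```

```bash
python3 -c "
from h import *
c=Cam(manip.read_camera('wrist'));cv2.imwrite('pics/w19.png',c.img)
print(crop(c.img,324,297,130,110,6,'pics/w19c.png'))
go(.5115,-.0671,.2541,0)
p,R,s=pose(); q=c.proj(p+R.apply([[-.0001,.0004,p[2]-.08]]))[0]; print(q,(q-[259,242])*6)
"
```

```text
(259, 242)
t 18.00 tcp [ 0.5125 -0.067   0.2793] yaw 0.0012 open 0.579 F [ 0.5 -0.4 -0.7] -> shift cm [-0.11  0.01  2.52] turn 0.001
[324.73886243 290.97575285] [394.43317455 293.85451711]
```

View pics/w19c.png

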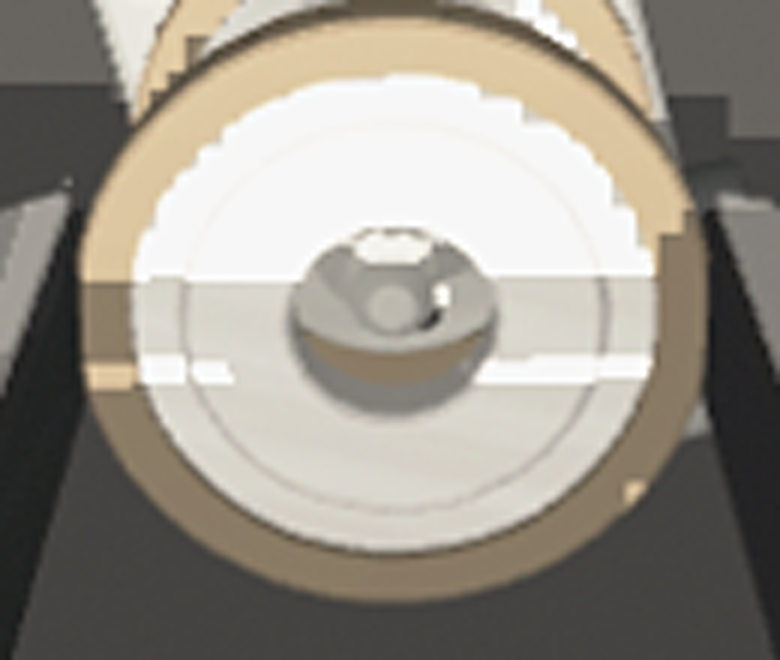

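Request:
drive_tool:
  motion: "4.5 -0.1 0 0 0;4.5 -0.1 0 0.6 0;4.5 -0.1 0 1.2 0;4.5 -0.1 0 1.8 0;4.5 -0.1 0 1.8 0"

```text
t: 18.5
ee_pos: [0.5111, -0.0671, 0.2597]
orientation: [-3.141, 0.001, 0.001]
force: [1.4, 0.5, 0.1]
opening: 0.578
```

```bash
python3 -c "
from h import *
c=Cam(manip.read_camera('wrist'));cv2.imwrite('pics/w20.png',c.img)
print(crop(c.img,324,297,130,110,6,'pics/w20c.png'))
go(.5115,-.0671,.2541,0)
p,R,s=pose(); q=c.proj(p+R.apply([[-.0001,.0004,p[2]-.08]]))[0]; print(q,(q-[259,242])*6)
"
```

```text
(259, 242)
t 18.55 tcp [ 0.5112 -0.0671  0.2602] yaw 0.0008 open 0.577 F [ 0.3 -1.  -0.3] -> shift cm [0.03 0.   0.61] turn 0.001
[324.72328453 307.96676056] [394.33970715 395.80056334]
```

View pics/w20c.png

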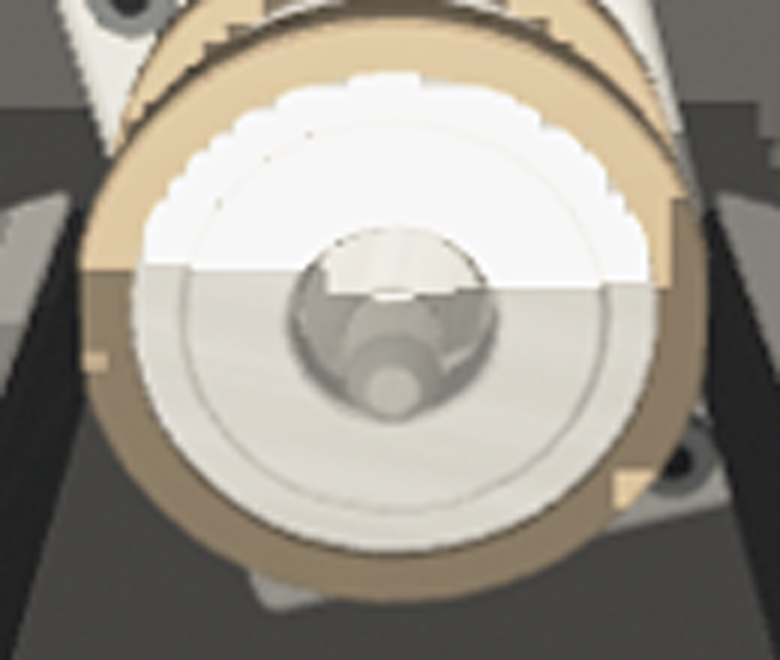

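Request:
drive_tool:
  motion: "4.5 0 0 0.3 0;4.5 0 0 0.6 0;4.5 0 0 0.6 0;4.5 0 0 0.65 0;4.5 0 0 0.65 0"

```text
t: 19.05
ee_pos: [0.5114, -0.0671, 0.2543]
orientation: [-3.142, 0.0, 0.001]
force: [0.6, 0.2, 0.0]
opening: 0.578
```

Request:
drive_tool:
  motion: "8.5 0 0 0 0;8.5 0 0 0 0;8.5 0 0 0 0;8.5 0 0 0 0"

```text
t: 19.45
ee_pos: [0.5114, -0.0671, 0.2544]
orientation: [3.142, -0.0, 0.001]
force: [0.3, 0.1, 0.3]
opening: 0.88
```

Request:
drive_tool:
  motion: "8.5 0 0 -4 0;8.5 0 0 -8 0;8.5 0 0 -8 0;8.5 0 0 -8 0"

```text
t: 19.85
ee_pos: [0.5116, -0.0671, 0.3353]
orientation: [3.141, -0.002, 0.001]
force: [1.1, 0.1, 0.1]
opening: 0.904
```

```bash
python3 -c "
from h import *
c=Cam(manip.read_camera('wrist'));cv2.imwrite('pics/w21.png',c.img)
s=Cam(manip.read_camera('side'));crop(s.img,289,218,80,60,8,'pics/s21c.png')
go(.5620,-.2625,.32,3.1)
"
```

```text
t 19.95 tcp [ 0.5109 -0.0669  0.333 ] yaw 0.0008 open 0.908 F [-0.6  0.1 -0.3] -> shift cm [ 5.1  19.56  1.27] turn -3.099
```

View pics/w21.png

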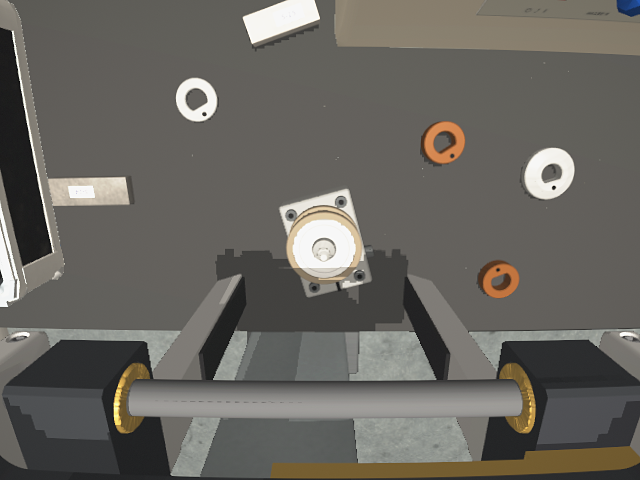

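View pics/s21c.png

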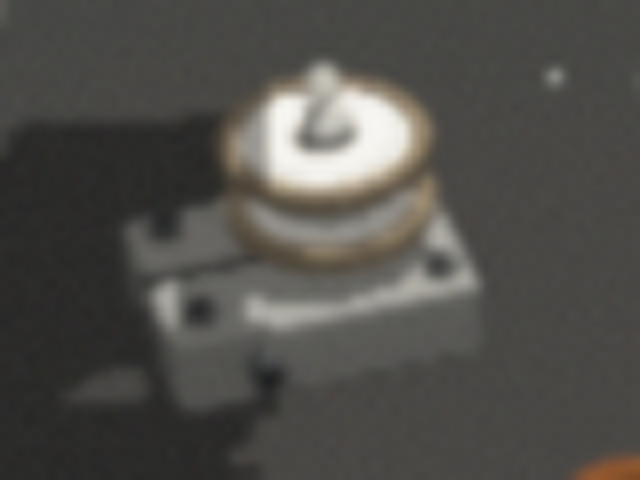

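The second wheel is seated: the side crop shows two parallel wheels with the spacer gap between them. For the flange I'll turn the tool half round so the camera faces away from the polisher.

Request:
drive_tool:
  motion: "7 -3 3 0 -0.75;7 -3 3 0 -0.75;7 -3 3 0 -0.75;7 -3 3 0 -0.75;7 -3 3 0 -0.75"

```text
t: 20.45
ee_pos: [0.4808, -0.097, 0.3323]
orientation: [-3.138, 0.001, 0.75]
force: [-1.4, -0.4, 0.7]
opening: 0.743
```

Request:
drive_tool:
  motion: "7 0 0 0 -0.75;7 0 0 0 -0.75;7 0 0 0 -0.75;7 0 0 0 -0.75;7 0 0 0 -0.75"

```text
t: 20.95
ee_pos: [0.4809, -0.0969, 0.3324]
orientation: [-3.138, -0.001, 1.5]
force: [0.5, -0.4, 0.1]
opening: 0.743
```

Request:
drive_tool:
  motion: "7 0 0 0 -0.75;7 0 0 0 -0.75;7 0 0 0 -0.75;7 0 0 0 -0.75;7 0 0 0 -0.75"

```text
t: 21.45
ee_pos: [0.4809, -0.0969, 0.3323]
orientation: [-3.14, -0.003, 2.25]
force: [0.0, -0.1, -0.1]
opening: 0.742
```

Request:
drive_tool:
  motion: "7 0 0 0 -0.75;7 0 0 0 -0.75;7 0 0 0 -0.75;7 0 0 0 -0.75;7 0 0 0 -0.75"

```text
t: 21.95
ee_pos: [0.4809, -0.0969, 0.3323]
orientation: [3.14, -0.004, 3.0]
force: [-0.5, 0.1, 0.3]
opening: 0.742
```

```bash
python3 -c "
from h import *
go(.5620,-.2625,.32,3.1)
print(manip.state()['joint_positions'])
"
```

```text
t 21.95 tcp [ 0.4809 -0.0969  0.3323] yaw 3.0004 open 0.742 F [-0.5  0.1  0.3] -> shift cm [-10.37 -15.25   1.18] turn -0.100
[-4.30527367e-01 -5.24648889e-02  2.01740926e+00  2.80021446e-05
  1.18042157e+00 -1.86015398e+00]
```

Request:
drive_tool:
  motion: "7 -10.2 -15.2 0 -0.12;7 -10.2 -15.2 0 -0.12;7 -10.2 -15.2 0 -0.12;7 -10.2 -15.2 0 -0.12;7 -10.2 -15.2 2 -0.12"

```text
t: 22.45
ee_pos: [0.5613, -0.2665, 0.315]
orientation: [-3.139, 0.003, 3.111]
force: [0.1, 0.4, 0.1]
opening: 0.744
```

Request:
drive_tool:
  motion: "7 0 0 2 0;7 0 0 4 0;7 0 0 4 0;7 0 0 4 0"

```text
t: 22.85
ee_pos: [0.5596, -0.2622, 0.273]
orientation: [3.14, -0.002, 3.114]
force: [-0.1, 1.0, -0.2]
opening: 0.748
```

```bash
python3 -c "
from h import *
c=Cam(manip.read_camera('wrist'));cv2.imwrite('pics/w22.png',c.img)
go(.5620,-.2625,.20,3.12)
print(c.proj([.562,-.2625,.01]))
"
```

```text
t 22.90 tcp [ 0.56   -0.2625  0.2743] yaw 3.1143 open 0.743 F [0.6 0.4 0.1] -> shift cm [-0.2  -0.    7.43] turn -0.006
[[323.55317819 256.06739682]]
```

View pics/w22.png

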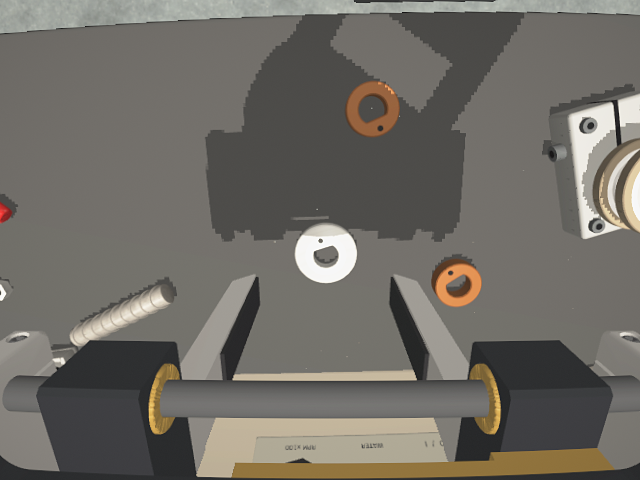

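```bash
python3 -c "
from h import *
c=Cam(manip.read_camera('wrist'))
print(crop(c.img,326,253,80,70,9,'pics/w22c.png'))
p=ring(c,326,253,36,.007,.010)
go(p[0],p[1],.2015,3.1143)
"
```

```text
(286, 218)
[326.3 250.8] [59.  61.9] [ 0.5605 -0.2611  0.007 ]
   hole [330. 263.] 2.0 [ 0.5687 -0.2587  0.01  ] dir from centre deg 16.3 0.0086
   hole [327.1 253.6] 360.0 [ 0.5615 -0.2605  0.01  ] dir from centre deg 26.4 0.0012
   hole [321.  238.1] 15.0 [ 0.55   -0.2645  0.01  ] dir from centre deg -161.7 0.011
t 22.95 tcp [ 0.5602 -0.2625  0.275 ] yaw 3.1145 open 0.744 F [-0.6 -0.3 -0.2] -> shift cm [-0.01  0.15  7.35] turn 0.000
```

View pics/w22c.png

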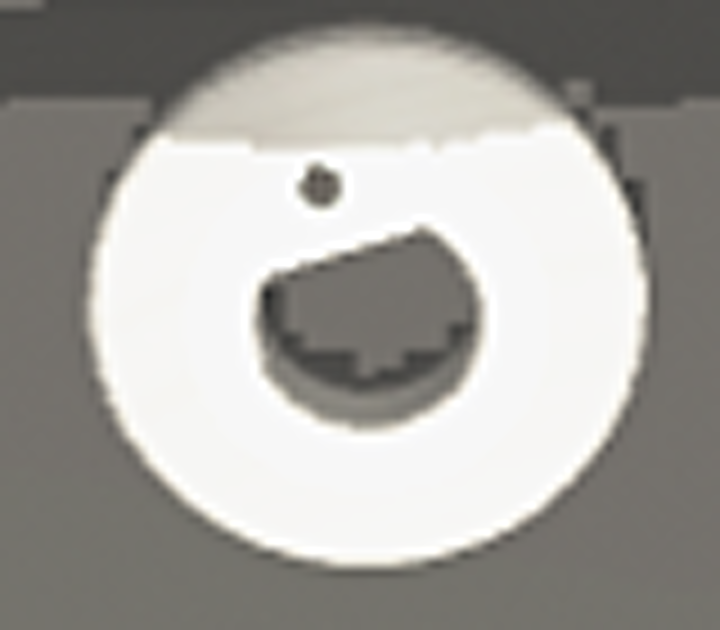

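Request:
drive_tool:
  motion: "7 -0.1 0.16 4 0;7 -0.1 0.16 7 0;7 -0.1 0.16 7.3 0;7 -0.1 0.16 7.3 0"

```text
t: 23.35
ee_pos: [0.5613, -0.261, 0.2018]
orientation: [-3.141, 0.0, 3.114]
force: [0.0, -0.2, 0.7]
opening: 0.747
```

Request:
drive_tool:
  motion: "3.5 0 0 0 0;3.5 0 0 0 0;3.5 0 0 0 0;3.5 0 0 0 0;3.5 0 0 0 0"

```text
t: 23.85
ee_pos: [0.5612, -0.261, 0.202]
orientation: [-3.141, 0.001, 3.114]
force: [-1.4, 1.1, 3.3]
opening: 0.45
```

Request:
drive_tool:
  motion: "3.5 0 0 0 0;3.5 0 0 0 0;3.5 0 0 -4 0;3.5 0 0 -8 0;3.5 0 0 -13 0"

```text
t: 24.35
ee_pos: [0.5602, -0.2604, 0.3301]
orientation: [3.139, -0.004, 3.114]
force: [0.5, -0.4, -0.3]
opening: 0.45
```

```bash
python3 -c "
from h import *
go(.51+.06,-.0675,.33,3.1143)
"
```

```text
t 24.35 tcp [ 0.5602 -0.2604  0.3301] yaw 3.1142 open 0.450 F [ 0.5 -0.4 -0.3] -> shift cm [-0.45 19.31  0.06] turn -0.000
```

Request:
drive_tool:
  motion: "3.5 -0.5 19.3 0 0;3.5 -0.5 19.3 0 0;3.5 -0.5 19.3 0 0;3.5 -0.5 19.3 0 0;3.5 -0.5 19.3 0 0"

```text
t: 24.85
ee_pos: [0.5707, -0.0638, 0.3303]
orientation: [3.14, -0.002, 3.12]
force: [-0.7, -1.4, -1.1]
opening: 0.451
```

Request:
drive_tool:
  motion: "3.5 0 0 0 0;3.5 0 0 0 0"

```text
t: 25.05
ee_pos: [0.5713, -0.069, 0.331]
orientation: [-3.141, -0.0, 3.113]
force: [1.0, -1.1, -2.2]
opening: 0.451
```

Run:
```python
from h import *
c=Cam(manip.read_camera('wrist'));cv2.imwrite('pics/w23.png',c.img)
cv2.imwrite('pics/w23a.png',cv2.resize(c.img[100:240,255:385],None,fx=5,fy=5,interpolation=cv2.INTER_CUBIC))
cv2.imwrite('pics/w23b.png',cv2.resize(c.img[255:345,275:375],None,fx=6,fy=6,interpolation=cv2.INTER_CUBIC))
go(.5114,-.0675,.33,3.1143)
```

```text
t 25.10 tcp [ 0.5713 -0.0693  0.3311] yaw 3.1127 open 0.451 F [-0.1 -1.6 -0.6] -> shift cm [5.99 0.01 0.11] turn -0.002
```

View pics/w23a.png

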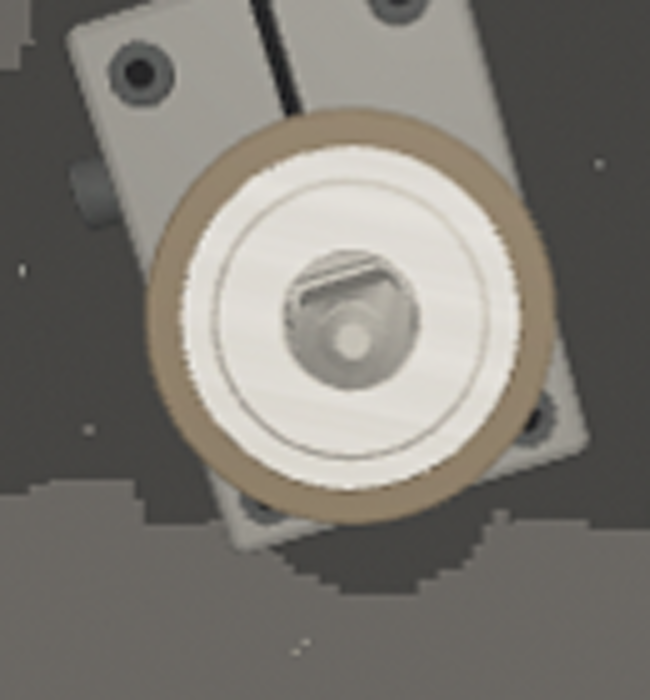

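View pics/w23b.png

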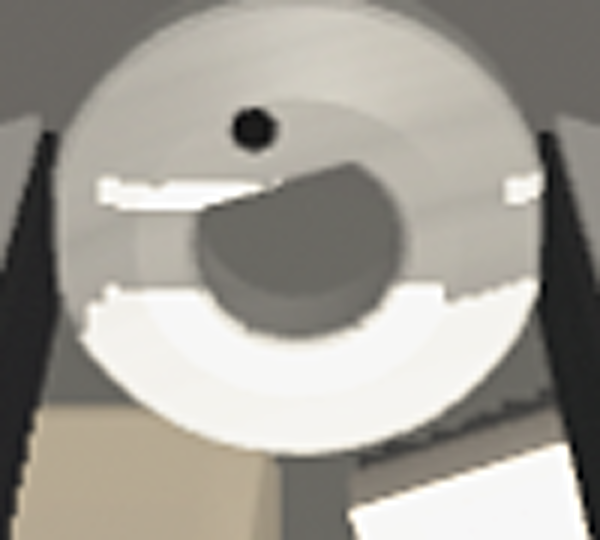

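Run:
```python
from h import *
c=Cam(manip.read_camera('wrist'))
k=lambda x,y:(255+x/5,100+y/5)
print("tip",c.w([k(351,341)],.080)[0].round(4),"wheel2 top",c.w([k(351,315)],.060)[0].round(4))
W=c.w([k(66,33),k(589,438),k(238,552)],.024); m=np.array([[-52,-30],[33,30],[33,-30]])/1000.
f=lambda p: np.ravel(W[:,:2]-(m@np.array([[np.cos(p[2]),np.sin(p[2])],[-np.sin(p[2]),np.cos(p[2])]])+p[:2]))
r=least_squares(f,[.5,-.07,.2]);print("block",r.x.round(4),np.degrees(r.x[2]).round(2),(r.fun*1000).round(1))
g=lambda a,b,z:(lambda q:np.degrees(np.arctan2(*(q[1]-q[0])[[1,0]])))(c.w([a,b],z))
print("slit dir",g(k(291,115),k(259,0),.024)-180, "shaft flat-ish",g(k(300,291),k(376,266),.062)-90)
h=lambda x,y:(275+x/6,255+y/6)
T=ray_tool(c,[h(298,244),h(254,130),h(203,208),h(352,163)],.192);print(T.round(4))
p,R,s=pose();Q=p+R.apply(T);print(Q.round(4))
v=Q[1]-Q[0];f=Q[3]-Q[2];print("flange yaw by dimple",np.degrees(np.arctan2(-v[1],-v[0])),np.hypot(*v[:2]),"by flat",np.degrees(np.arctan2(f[1],f[0]))-90, np.hypot(*f[:2]))
```

```text
tip [ 0.5119 -0.0672  0.08  ] wheel2 top [ 0.5103 -0.0671  0.06  ]
block [ 0.5108 -0.0666  0.2774] 15.89 [ 1.3  1.2 -0.8 -1.3 -0.5  0.1]
slit dir -345.9820202982552 shaft flat-ish 16.22064306432661
[[ 2.00e-04  1.00e-04  1.92e-01]
 [ 1.07e-02 -3.60e-03  1.92e-01]
 [ 3.50e-03 -8.00e-03  1.92e-01]
 [ 7.70e-03  4.70e-03  1.92e-01]]
[[ 0.571  -0.0693  0.1391]
 [ 0.5604 -0.0728  0.1391]
 [ 0.5674 -0.0774  0.1391]
 [ 0.5636 -0.0645  0.1391]]
flange yaw by dimple 17.749452822327413 0.011201475672945665 by flat 16.47349930651393 0.013381867067863805
```

```bash
python3 -c "
from h import *
go(.5117,-.0670,.277,3.095)
"
```

```text
t 25.15 tcp [ 0.5713 -0.0694  0.3311] yaw 3.1124 open 0.449 F [ 0.9 -0.2 -1.1] -> shift cm [5.96 0.07 5.41] turn 0.017
```

Request:
drive_tool:
  motion: "3.5 4 0.07 0 0.02;3.5 5.95 0.07 0 0.02;3.5 5.95 0.07 2.5 0.02;3.5 5.95 0.07 5.1 0.02;3.5 5.95 0.07 5.1 0.02"

```text
t: 25.65
ee_pos: [0.5103, -0.0664, 0.2771]
orientation: [3.14, -0.007, 3.092]
force: [-0.4, 0.9, -1.5]
opening: 0.454
```

Request:
drive_tool:
  motion: "3.5 0 0 0 0;3.5 0 0 0 0"

```text
t: 25.85
ee_pos: [0.5125, -0.0664, 0.2818]
orientation: [-3.141, 0.002, 3.094]
force: [0.4, -0.2, -1.1]
opening: 0.452
```

```bash
python3 -c "
from h import *
c=Cam(manip.read_camera('wrist'));cv2.imwrite('pics/w24.png',c.img)
print(crop(c.img,325,300,100,90,6,'pics/w24c.png'))
go(.5117,-.0670,.262,3.095)
p,R,s=pose(); q=c.proj(p+R.apply([[.0002,.0001,p[2]-.08]]))[0]; print(q,(q-[275,255])*6)
"
```

```text
(275, 255)
t 25.90 tcp [ 0.5125 -0.0663  0.2819] yaw 3.0938 open 0.453 F [-0.4 -0.5 -1.4] -> shift cm [ 0.09 -0.07  1.99] turn -0.001
[324.93998187 287.93619203] [299.63989123 197.6171522 ]
```

View pics/w24c.png

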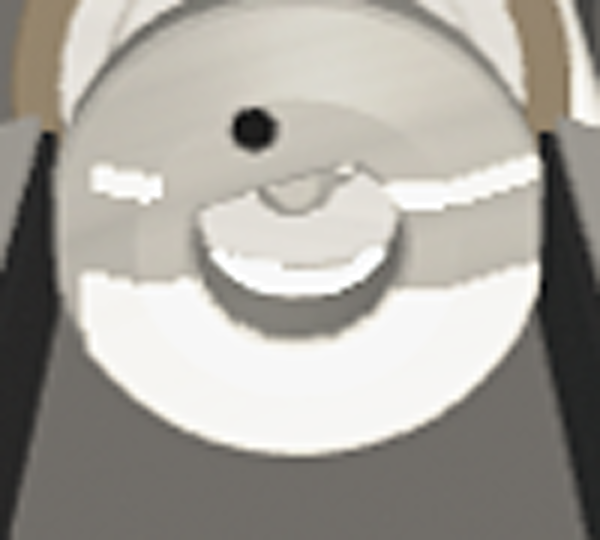

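Request:
drive_tool:
  motion: "3.5 0.05 -0.05 0.4 0;3.5 0.05 -0.05 0.7 0;3.5 0.05 -0.05 0.7 0"

```text
t: 26.2
ee_pos: [0.5111, -0.0662, 0.273]
orientation: [3.141, -0.001, 3.094]
force: [-0.4, -0.7, -1.0]
opening: 0.455
```

```bash
python3 -c "
from h import *
c=Cam(manip.read_camera('wrist'));cv2.imwrite('pics/w25.png',c.img)
print(crop(c.img,325,300,100,90,6,'pics/w25c.png'))
go(.5117,-.0670,.262,3.095)
p,R,s=pose(); q=c.proj(p+R.apply([[.0002,.0001,p[2]-.08]]))[0]; print(q,(q-[275,255])*6)
"
```

```text
(275, 255)
t 26.25 tcp [ 0.5112 -0.0662  0.2731] yaw 3.0944 open 0.454 F [ 0.3 -0.2 -1.1] -> shift cm [-0.05 -0.08  1.11] turn -0.001
[324.74205595 294.97569403] [298.45233572 239.85416419]
```

View pics/w25c.png

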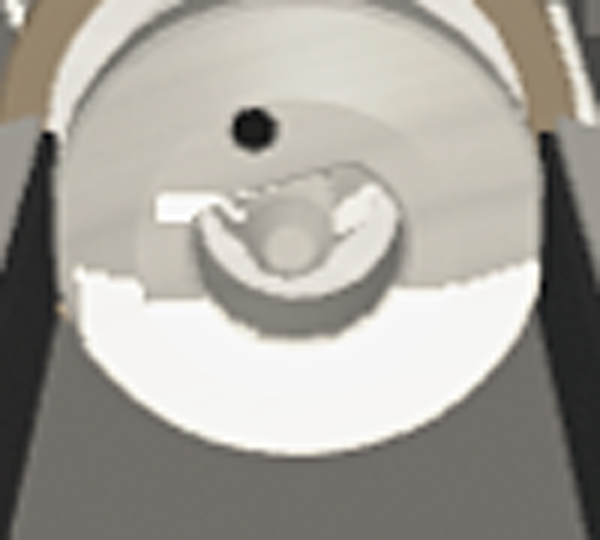

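Request:
drive_tool:
  motion: "3.5 -0.05 -0.07 0 0;3.5 -0.05 -0.07 0.3 0;3.5 -0.05 -0.07 0.6 0;3.5 -0.05 -0.07 0.9 0;3.5 -0.05 -0.07 0.9 0"

```text
t: 26.75
ee_pos: [0.5115, -0.0669, 0.2636]
orientation: [3.141, -0.001, 3.094]
force: [-0.2, 0.1, -0.4]
opening: 0.449
```

```bash
python3 -c "
from h import *
c=Cam(manip.read_camera('wrist'));cv2.imwrite('pics/w26.png',c.img)
print(crop(c.img,325,300,100,90,6,'pics/w26c.png'))
go(.5117,-.0670,.262,3.095)
p,R,s=pose(); q=c.proj(p+R.apply([[.0002,.0001,p[2]-.08]]))[0]; print(q,(q-[275,255])*6)
"
```

```text
(275, 255)
t 26.80 tcp [ 0.5116 -0.0669  0.2639] yaw 3.0943 open 0.452 F [-0.   1.3 -0.1] -> shift cm [-0.01 -0.01  0.19] turn -0.001
[324.7222534  303.27962923] [298.3335204 289.6777754]
```

View pics/w26c.png

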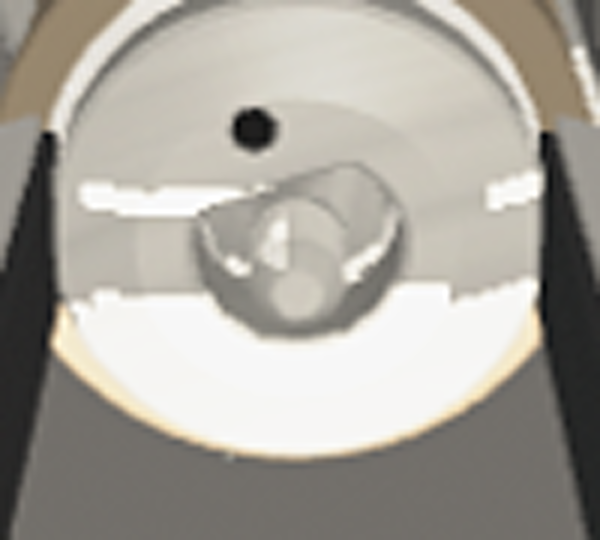

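Request:
drive_tool:
  motion: "3.5 0 0 0.15 0;3.5 0 0 0.2 0;3.5 0 0 0.25 0;3.5 0 0 0.25 0"

```text
t: 27.2
ee_pos: [0.5118, -0.067, 0.262]
orientation: [-3.142, 0.0, 3.094]
force: [-0.5, -0.3, 0.5]
opening: 0.452
```

Request:
drive_tool:
  motion: "7 0 0 0 0;7 0 0 0 0;7 0 0 0 0;7 0 0 0 0"

```text
t: 27.6
ee_pos: [0.5118, -0.067, 0.2619]
orientation: [-3.142, 0.0, 3.094]
force: [0.1, 0.1, -0.1]
opening: 0.731
```

Request:
drive_tool:
  motion: "7 0 0 -4 0;7 0 0 -8 0;7 -5 0 -8 0;7 -5 0 -8 0;7 -5 0 -8 0"

```text
t: 28.1
ee_pos: [0.562, -0.0693, 0.3412]
orientation: [3.141, -0.001, 3.095]
force: [0.2, 1.4, -0.5]
opening: 0.748
```

```bash
python3 -c "
from h import *
c=Cam(manip.read_camera('wrist'));cv2.imwrite('pics/w27.png',c.img)
s=Cam(manip.read_camera('side'));crop(s.img,289,214,80,60,9,'pics/s27c.png')
go(.5117,-.0670,.262,3.095)
p,R,q=pose()
cv2.imwrite('pics/w27c.png',cv2.resize(c.img[100:260,250:400],None,fx=4,fy=4,interpolation=cv2.INTER_CUBIC))
"
```

```text
t 28.20 tcp [ 0.5611 -0.0692  0.3409] yaw 3.0943 open 0.745 F [ 0.2 -0.5 -0.7] -> shift cm [ 4.93 -0.02  7.9 ] turn -0.001
```

View pics/w27c.png

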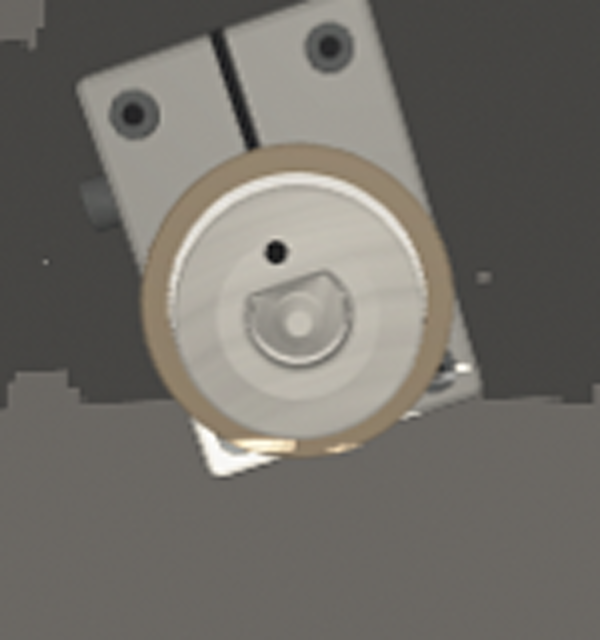

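View pics/s27c.png

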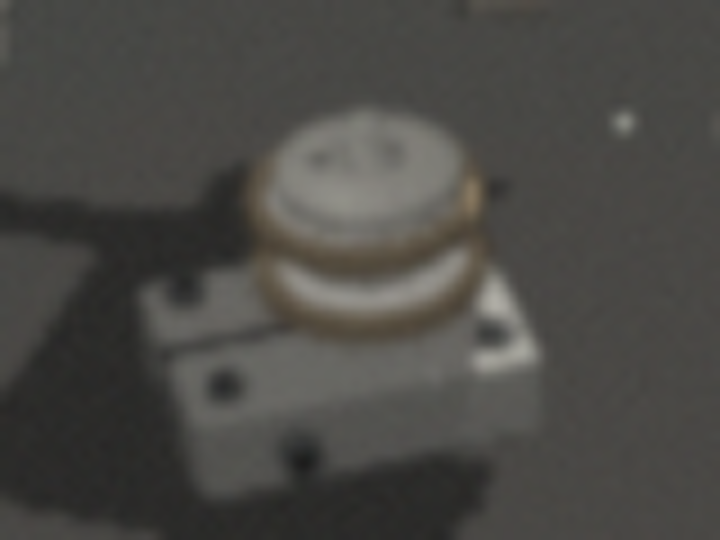

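The stack looks complete. I'll overlay the expected outlines on the side and wrist pictures to check heights and centring, and confirm the bystanders haven't moved.

Run:
```python
from h import *
s=Cam(manip.read_camera('side'));w=Cam(manip.read_camera('wrist'));t=Cam(manip.read_camera('top'))
th=np.linspace(0,2*np.pi,120)
def ov(c,x0,y0,W,H,k,fn):
    im=cv2.resize(c.img[y0:y0+H,x0:x0+W],None,fx=k,fy=k,interpolation=cv2.INTER_CUBIC)
    for r,z,col in [(.028,.034,(0,0,255)),(.028,.060,(0,255,0)),(.022,.067,(255,0,0)),(.014,.070,(0,255,255)),(.028,.053,(255,0,255))]:
        q=c.proj(np.c_[.5115+r*np.cos(th),-.0672+r*np.sin(th),0*th+z]);q=((q-[x0,y0]+.5)*k-.5)
        cv2.polylines(im,[np.round(q).astype(np.int32)],True,col,1)
    return im
cv2.imwrite('pics/ov.png',np.hstack([ov(s,259,184,60,56,6,''),ov(w,260,130,110,84,4,'')]))
t0=cv2.imread('pics/top0.png');d=cv2.absdiff(t0,t.img).max(axis=2)
for n,(x,y) in dict(thin=(231,217),dark=(180,254),pale=(267,187),rebar=(461,221)).items():
    print(n,d[y-10:y+10,x-14:x+14].mean().round(1),d[y-10:y+10,x-14:x+14].max())
cv2.imwrite('pics/top_end.png',t.img)
```

```text
thin 70.0 118
dark 53.2 111
pale 79.0 121
rebar 3.5 11
```

```bash
python3 -c "
import cv2;i=cv2.imread('pics/ov.png');print(i.shape)
h=min(800/i.shape[1],1);cv2.imwrite('pics/ov2.png',cv2.resize(i,None,fx=h,fy=h))"
```

```text
(336, 800, 3)
```

View pics/ov2.png

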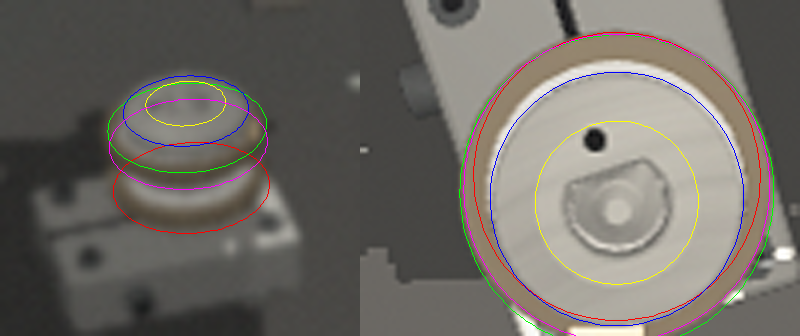

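View pics/top_end.png

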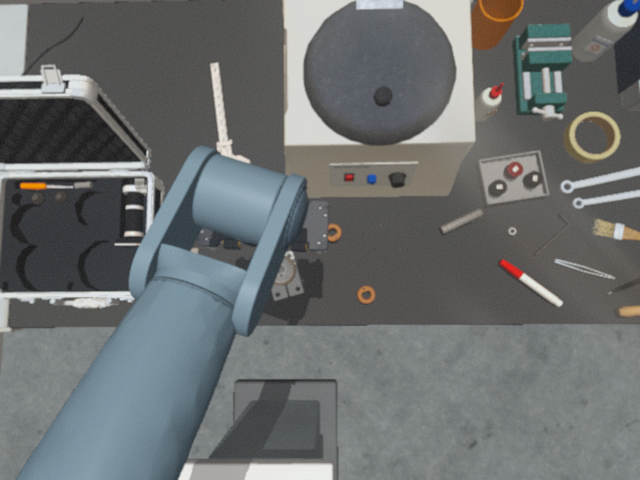

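Heights and centring fit the expected outlines. The arm hides three bystanders in the top view, so I'll back off and recheck.

Request:
drive_tool:
  motion: "7 0 0 -4 0;7 6 -5 -4 0;7 10 -12 -4 0;7 12 -22 -4 0;7 12 -25 -4 0"

```text
t: 28.85
ee_pos: [0.4548, -0.2335, 0.3821]
orientation: [-3.141, 0.001, 3.095]
force: [0.7, -0.5, -0.2]
opening: 0.746
```

Request:
drive_tool:
  motion: "7 0 -10 0 0;7 0 -20 0 0;7 0 -20 0 0;7 0 -20 0 0;7 0 -20 0 0"

```text
t: 29.35
ee_pos: [0.4454, -0.4372, 0.3814]
orientation: [-3.14, -0.0, 3.089]
force: [-0.8, 0.8, -0.6]
opening: 0.742
```

Run:
```python
from h import *
t=Cam(manip.read_camera('top'));s=Cam(manip.read_camera('side'))
t0=cv2.imread('pics/top0.png')
for n,(x,y) in dict(thin=(231,217),dark=(180,254),pale=(267,187),rebar=(461,221)).items():
    A=cv2.cvtColor(t0[y-24:y+24,x-28:x+28],6).astype(np.float32);B=cv2.cvtColor(t.img[y-24:y+24,x-28:x+28],6).astype(np.float32)
    print(n,cv2.phaseCorrelate(A,B),np.abs(A-B).mean())
cv2.imwrite('pics/top_end2.png',t.img);crop(s.img,289,214,90,60,8,'pics/s_end.png')
print(manip.state()['t'])
```

```text
thin ((-0.036597466768050424, -0.06551847345011552), 1.0197935962014728) 2.3467262
dark ((0.029391115771723264, -0.05318452616342384), 1.004396567410893) 2.4315476
pale ((-0.01781043883540434, -0.04920265738896035), 1.0097985797458224) 2.0688243
rebar ((0.03431815193568255, 0.011210769393855458), 1.0198018709818522) 2.4315476
29.45
```

View pics/top_end2.png

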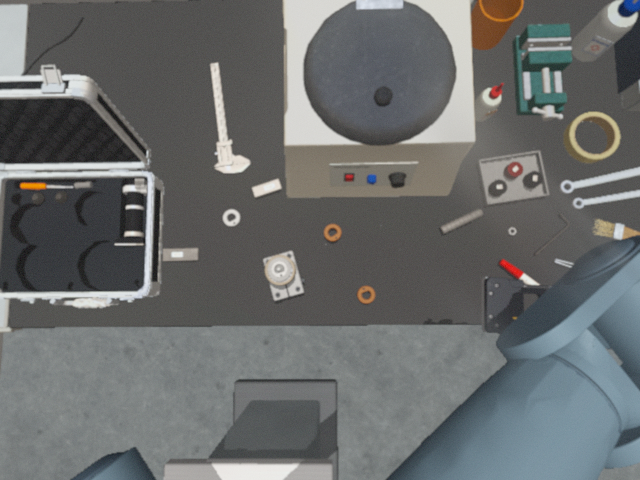

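View pics/s_end.png

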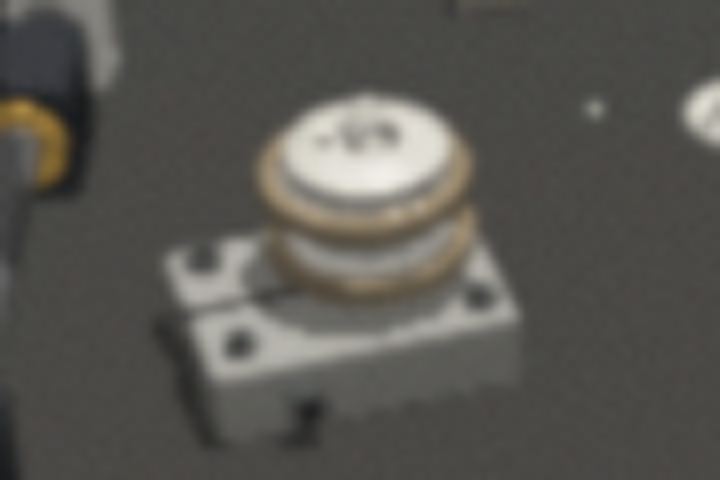

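The top view shows the arbor made up at (283,271). The thin spacer and all three samples shifted by less than 0.1 pixel, and the arm is clear. Handing in.

```bash
python3 -c "
from cell import manip
print(manip.job_done())"
```

```text
the job is handed in; nothing more can be done
None
```

The arbor is made up and handed in: wheel, thick spacer, second wheel, then flange. Everything is released and the arm is well clear. It took about 29.5 s, and wrist readings stayed at about 5 N or less.

**Height, level and centring:** in the last pictures the side and wrist outlines matched the expected heights and centring by eye. Both wheels and the flange looked level. I didn't measure heights more finely than that.

**Matching the flats:** just before lowering, the flange read about 16.5–17.7° and the arbor 14.0–16.2°, so I turned it about 1° closer. The spacer was set from readings of about 10–12° against about 15° for the arbor, then turned to match. Both D-bores then slid past the flat without resistance.

**Bystanders:** the thin spacer and the three samples moved less than 0.1 pixel between the first and last top-camera pictures. The brown look-alikes were not touched.

**Disagreements:** estimates of the arbor's position differed by 1–2 mm between views. I settled each fit by sighting the thread through the bore, and no check failed.

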